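Tack-cure a denture base

TASK

Lift the cast with the pink denture base straight up out of its tray pocket by its blue tab, and set it down, without dropping it, centred and square inside the corner marks on the curing unit's black plate, its tab parallel to the lamp panel, and let go. Then reach in under the steel guard bar and hold the green button fully down without a break for at least three seconds to cure the base, and release it. Leave the cream cast in its pocket and the other things on the table where they are.

Things in the scene. Friction and masses are not known exactly. Their poses are not given: they have to be found in the camera images.
- pink_cast: Loose cast, 0.2 to 0.4 kg: plaster base 72 (x) x 84 (y) x 16 mm, on it a pink horseshoe ridge opening to -x, top 28 mm over the underside, and in its middle an upright blue tab 12 mm thick (along x), 30 mm wide (y), top 78 mm over the underside. Origin: centre of the underside; z up. Starts in either tray pocket, same yaw as the tray; only the tab stands out of the pocket.
- pink_cast_tab (a point): Centre of the top of the pink cast's blue tab, 78 mm over the cast's underside; axes as the cast's.
- plain_cast: The same kind of loose cast with the same blue tab, but with a cream ridge instead of pink: not to be moved. Origin: centre of the underside. It starts in the other pocket.
- tray: Grey tray block fixed to the table, 99 (x) x 210 (y) x 38 mm, with two pockets 75 x 87 mm, 30 mm deep (floor 8 mm over the table), centred 49.5 mm either side of its origin along its y; the casts have 1.5 mm play on each side. Origin: centre of the underside.
- unit: Curing unit fixed to the table: white base 240 (x) x 320 (y) x 20 mm. Origin: centre of its underside; -x faces the robot. On its +y half is the black plate; on its -y half a white console 120 mm wide whose face slopes 40 degrees, facing up and towards -x, with the green button on it.
- lamp (a point): Middle of the face of the unit's grey lamp panel, which stands beyond the plate: 140 mm wide, 37 mm thick, its top 150 mm over the table, its face looking to the unit's -x from x = +73 mm.
- guard (a point): Middle of the steel guard bar over the button: 14 mm thick, 130 mm long along the unit's y, at x = -30, y = -90 mm from the unit's origin, its centre 183 mm over the table (105 mm above the button's top and 10 mm nearer the robot). From its ends two rods run level to the unit's x = +92 mm, then down to the base.
- plate (a point): Centre of the black curing plate (about 120 x 130 mm) and its white corner marks, at x = -35, y = +85 mm from the unit's origin, on its surface 20.6 mm over the table (the solid surface that the cast rests on is 20 mm over the table); axes as the unit's. The cast belongs here with its x axis along the unit's x (either way round).
- jog (a joint): Travel of the green button in m: 0 when up, 0.008 when fully down. It springs back when let go; it starts to move at about 2 N and is fully down at 6 N.
- jog_top (a point): Centre of the green button's top face, 40 mm diameter, at x = -20, y = -90, z = 78 mm from the unit's origin when up (moves with the button). Its z axis points straight out of the button: 40 degrees from vertical, leaning to the unit's -x; its y is the unit's y. Press along -z. The black collar round it stands 12 mm lower than the top.
- wax_plate: flat red-brown horseshoe plate, about 90 x 95 x 5 mm, lying loose near the robot; origin at the middle of its underside
- spatula: spatula with dark wooden handle, 170 mm long, lying loose near the robot
- brush: brush with light wooden handle, 160 mm long, lying loose near the robot
- bowl: green mixing bowl, 110 mm across, 60 mm high, standing loose left of the mat
- bottle: amber bottle, 60 mm diameter, 150 mm high, loose, at the far side of the table
- jar: white jar, 70 mm diameter, 80 mm high, loose, at the far side of the table
There are look-alikes about, which are no part of the job. What is shaped like the pink_cast but orange or red is not meant.

How it is judged:
By the outcome, as a careful person would: the job done as asked, in the order asked, and still so for the second after the job is handed in, with the robot touching nothing.
It also fails if it takes over 58 s, if anything falls off the work surface, if the arm or the gripper's body presses on something with over 40 N, if the wrist force passes 120 N, or if a joint passes its speed limit or range.

ROBOT

A 6-joint arm with a two-finger parallel gripper is mounted at the origin on the work surface. World frame = base frame: x ahead of the robot, y to its left, z up, the work surface at z = 0. Lengths are in m, angles in rad, forces in N, time in s.
With the tool pointing down it reaches from about 0.275 to 0.875 m from the base axis. Payload 12.5 kg.
Tool frame: the origin (TCP) lies midway between the tips of the shut fingers; the grasp point (between the pads) lies 19 mm behind it (arm.tcp_to_grasp is the distance from the TCP to the grasp point, in m); z points along the fingers, y is the direction in which the jaws open and shut (so a half turn about z gives the same grasp; the last joint's range is limited). The gripper opens to 85 mm and grips with 20 to 120 N. Pads are 22 mm wide; open, the fingers measure 114 mm over their backs; the gripper's body (76 mm by 85 mm) begins 54 mm behind the grasp point. The pads swing forward as they close: fully open they stand 13 mm farther back than shut.
Start: joints at [-1.189, 0.351, 1.652, -0, 1.139, -0.085], TCP at [0.248, -0.491, 0.231] pointing down, gripper open.
Joint ranges: [-2.75, 2.75], [-0.79, 2.1], [0.01, 2.65], [-1.57, 4.71], [0.07, 3.14], [-2.87, 2.87]. Speed limits (rad/s): [2.22, 2.22, 2.79, 3.14, 3.14, 3.14].

INTERFACE

Orientations are given as a rotation vector (axis times angle).
In Python, from bench import arm, imaging, models gives the robot as it stands.
- The arm moves only by the shell command python3 -m inch 'ROWS' [OPENING] [FORCE]. ROWS is a JSON object of lists of equal length, an entry for each row: "offset": the shift along the tool's x, y, z in cm, a list of three; "twist": the turn, a rotation vector about the tool's x, y, z in degrees, a list of three. In form: {"offset": [[tx, ty, tz], ...], "twist": [[ax, ay, az], ...]}. A call has 1 to 8 rows; each row shifts and turns the pose as measured when the row begins, along the tool's axes as they then stand; what a row does not reach is not made up. A row lasts 1/8 s, in which the tool goes at most 62.5 mm and 10.7 degrees, less where a joint would pass 70% of its speed; a pose out of reach is approached as far as the arm can. A call is refused whole if a number of a shift passes 6.25 or a number of a turn 10.7, either way. A call with a gripper value outside its range is refused whole. OPENING is the opening in per cent of the stroke, from 0 (shut) to 100 (fully open), set as the call begins (- or left out, the last holds). The fingers move at their own pace and stop on an object; FORCE is the grip in N (left out, the last holds). Time passes only in rows, so rows that do not move let the fingers close. It gives the time, the measured TCP pose, the force and the opening at its end, in the units of the state.
- arm.state(): the state, without advancing time (a new reading comes with each control period).
- imaging.snapshot(name): name is "side" or "top" or "wrist"; returns the picture (400x640x3 uint8, blue, green, red); there is no depth.
- imaging.camera_params(name): a dict with "intrinsics" (3x3 intrinsics, pixels), "k1" (the pictures are not rectified: a ray, as slopes to the right and down, at radius r is drawn at 1 + k1 r^2 times it, then the intrinsics apply), "R" (3x3) and "t" (3): a world point X has camera coordinates R X + t; the wrist camera has in their place "tool_from_camera" (4x4, takes a point from camera to tool coordinates, whose origin is the TCP and whose axes are the flange's). Camera axes: x right, y down, z forward; pixel columns grow to the right and rows downward; lengths in m; the calibration is good to about 2 mm. A picture is of the moment at which its call begins: read the wrist's pose just before it. camera_params takes no time and is no camera call.
- arm.hand_in(): hands the job in, once; it reports no verdict.
Trained networks look in the newest picture that a camera, given by its name, has taken for a name from the list of things; names that differ only in an ending like _2 or _b are one class to them, and where a whole thing is asked for, a point or a joint stands for the part that bears it (a point fixed in the world has none). Each returns a list of dicts, best first, with "score" (0 to 1); they miss things now and then, are a little off and sometimes report something else, mostly with a low value. They report only what shows in the picture. A call takes as long as a camera call. They do not tell look-alikes from the thing itself.
- models.boxes_of(query, camera): "at" ([x, y, z] in m, in the coordinates of the camera as it stood for that picture, good to about 4 mm: the middle of the surface that is visible of it).
The state is a dict: "time_s": time; "qpos": joint angles; "dq": joint speeds; "tau": joint torques, N m; "tcp_pos": TCP position; "eef_rot": TCP orientation; "contact_force": force on the tool from outside, world axes, zero at the start; "torque": the same for the moment, N m; "gripper_width": opening from 0.0 (shut) to 1.0 (fully open).
Only numpy, scipy, OpenCV 4.12 (cv2) and the standard library are available. Lean on these libraries where they do the work, as an engineer would, in place of code of your own. Each camera call takes 0.05 s, during which the arm holds its last target.

## Working session

There is one attempt and no reset: what is moved stays moved. The work goes in short steps, Python scripts to look and compute and a shell command to move; the robot and the scene stay as the last step left them, time stands still between calls to the robot, and variables do not carry over. Pictures are saved under pics/ and viewed, and the job is handed in when it is done.

```bash
ls; mkdir -p pics; cat > h.py <<'E'
import numpy as np, cv2
from scipy.spatial.transform import Rotation as Ro
from bench import arm, imaging, models
def tool(st=None):
    st=st or arm.state()
    return np.array(st['tcp_pos']),Ro.from_rotvec(st['eef_rot']).as_matrix()
def cam(name,st=None):
    p=imaging.camera_params(name); K=np.array(p['intrinsics']);k1=p['k1']
    if 'R' in p: R=np.array(p['R']);t=np.array(p['t'])
    else:
        T=np.array(p['tool_from_camera']);P,Rt=tool(st)
        Rw=Rt@T[:3,:3]; c=Rt@T[:3,3]+P; R=Rw.T;t=-R@c
    return K,k1,R,t
def proj(X,c):
    K,k1,R,t=c; q=np.atleast_2d(X)@R.T+t; s=q[:,:2]/q[:,2:]
    s=s*(1+k1*(s**2).sum(1,keepdims=True)); return s@K[:2,:2].T+K[:2,2]
def ray(px,c,z):
    K,k1,R,t=c; d=np.linalg.solve(K,np.array([px[0],px[1],1.]))[:2]; s=d.copy()
    for _ in range(20): s=d/(1+k1*(s@s))
    v=R.T@np.array([s[0],s[1],1]); o=-R.T@t
    return o+v*(z-o[2])/v[2]
def c2w(p,c): return c[2].T@(np.array(p)-c[3])
E
python3 - <<'E'
from h import *
print(arm.state())
for n in ['top','side','wrist']:
    cv2.imwrite(f'pics/{n}0.png',imaging.snapshot(n)); 
    c=cam(n); print(n,c[0][0,0],c[1],(-c[2].T@c[3]).round(3),c[2][2].round(3))
    if n!='wrist' or 1:
        for q in ['pink_cast','pink_cast_tab','tray','unit','jog_top','guard','lamp','plate']:
            try: print(q,[(round(d['score'],2),c2w(d['at'],c).round(3).tolist()) for d in models.boxes_of(q,n)][:4])
            except Exception as e: print(q,e)
E
```

```text
pics
{'time_s': 0.0, 'qpos': array([-1.18858950e+00,  3.51242941e-01,  1.65241084e+00,  1.32133631e-05,
        1.13911592e+00, -8.45921405e-02]), 'dq': array([ 9.04360434e-04,  1.08216108e-03,  4.58455676e-04, -8.60736560e-05,
       -9.88055035e-04, -1.02350154e-03]), 'tau': array([-1.44106907e-03, -5.06105697e+01, -2.91403466e+01, -2.28479084e-04,
        4.55646936e-03,  1.41384581e-05]), 'tcp_pos': array([ 0.24742314, -0.49083668,  0.23075979]), 'eef_rot': array([-3.05527856e+00, -7.26328810e-01,  2.55383686e-04]), 'contact_force': array([ 0.34558983,  0.24301471, -0.50922736]), 'torque': array([0.02971971, 0.00108522, 0.00434022]), 'gripper_width': 1.000464822424912}
top 445.410600512509 -0.04322395451265792 [0.459 0.006 1.604] [ 0.075  0.007 -0.997]
pink_cast [(0.75, [0.833, 0.183, 0.016]), (0.68, [0.542, 0.359, 0.028]), (0.67, [0.348, -0.03, 0.017])]
pink_cast_tab [(0.9, [0.54, 0.356, 0.029]), (0.9, [0.83, 0.183, 0.018]), (0.64, [0.346, -0.034, 0.014])]
tray [(0.72, [0.548, 0.311, 0.033])]
unit [(0.89, [0.578, -0.139, 0.023])]
jog_top [(0.49, [0.564, -0.225, 0.083])]
guard [(
[... 171 characters left out ...]
855031957091 [0.439 0.977 0.788] [ 0.094 -0.821 -0.563]
pink_cast [(0.98, [0.538, 0.367, 0.027]), (0.6, [0.827, 0.195, 0.016]), (0.55, [0.35, -0.014, 0.018])]
pink_cast_tab [(0.97, [0.355, -0.02, 0.017]), (0.73, [0.54, 0.363, 0.032]), (0.56, [0.829, 0.193, 0.014])]
tray [(0.96, [0.54, 0.359, 0.033])]
unit [(0.95, [0.594, -0.105, 0.016])]
jog_top [(0.42, [0.549, -0.214, 0.077])]
guard [(0.9, [0.594, -0.101, 0.018])]
lamp [(0.65, [0.596, -0.106, 0.019])]
plate [(0.73, [0.596, -0.104, 0.02]), (0.61, [0.549, 0.265, 0.034])]
wrist 299.6820308960098 -0.054599150109262425 [ 0.322 -0.456  0.374] [-0.289 -0.145 -0.946]
pink_cast []
pink_cast_tab []
tray []
unit []
jog_top []
guard []
lamp []
plate []
```

View pics/top0.png

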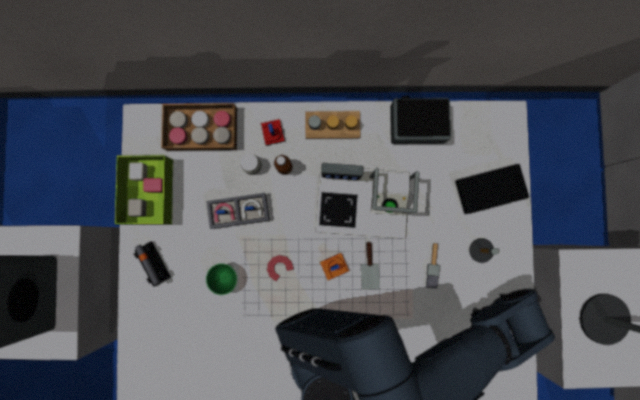

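View pics/side0.png

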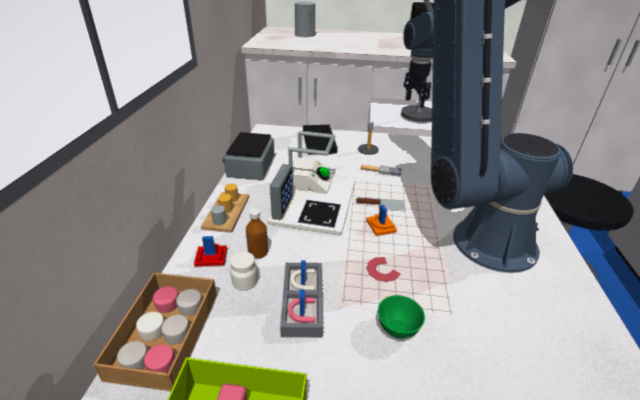

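View pics/wrist0.png

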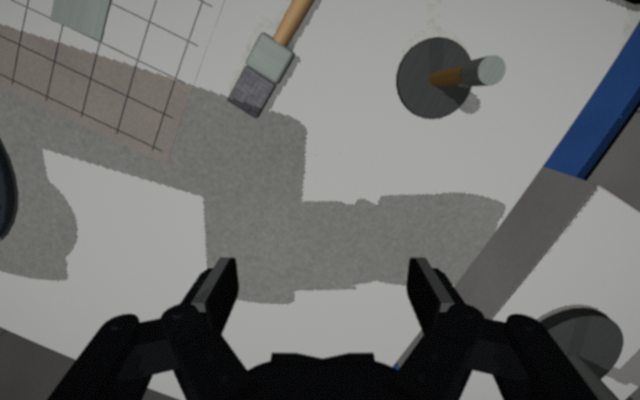

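The pink cast is in the tray's +y pocket (top px ~224,212). The cream cast is at ~254,208, and the orange and red look-alikes lie elsewhere. Zooming in to measure yaw.

```bash
python3 - <<'E'
import cv2
a=cv2.imread('pics/top0.png')
t=cv2.resize(a[180:240,195:285],None,fx=8,fy=8,interpolation=cv2.INTER_CUBIC);cv2.imwrite('pics/zt.png',t)
t=cv2.resize(a[155:245,310:440],None,fx=6,fy=6,interpolation=cv2.INTER_CUBIC);cv2.imwrite('pics/zu.png',t)
b=cv2.imread('pics/side0.png')
cv2.imwrite('pics/zs.png',cv2.resize(b[250:345,270:340],None,fx=6,fy=6,interpolation=cv2.INTER_CUBIC))
cv2.imwrite('pics/zsu.png',cv2.resize(b[120:240,260:370],None,fx=5,fy=5,interpolation=cv2.INTER_CUBIC))
E
```

```text
(no output)
```

View pics/zt.png

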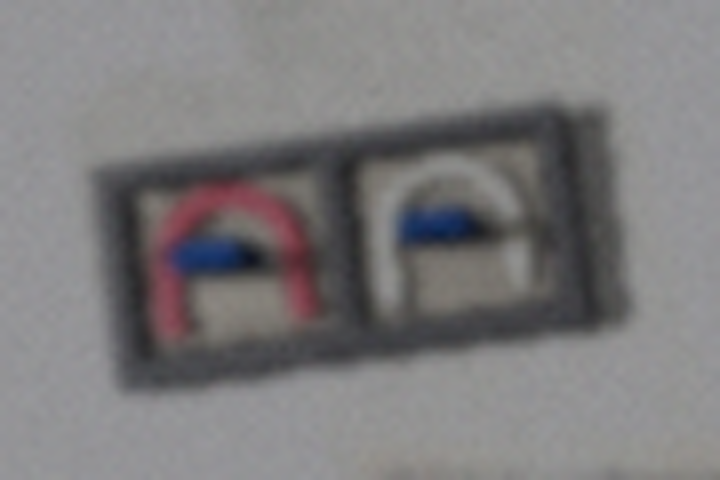

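View pics/zu.png

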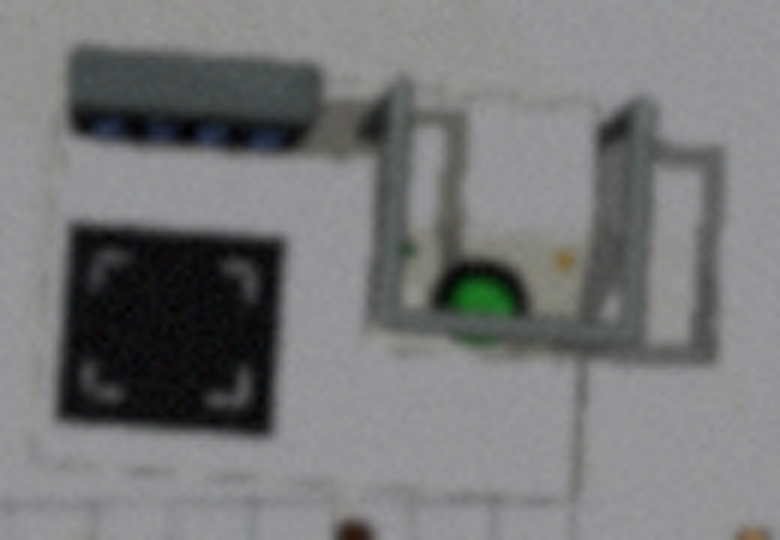

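View pics/zs.png

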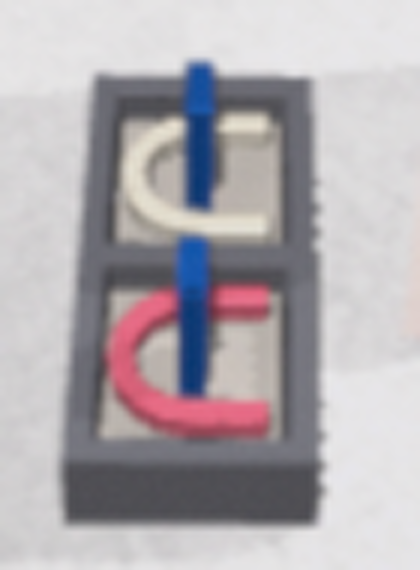

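View pics/zsu.png

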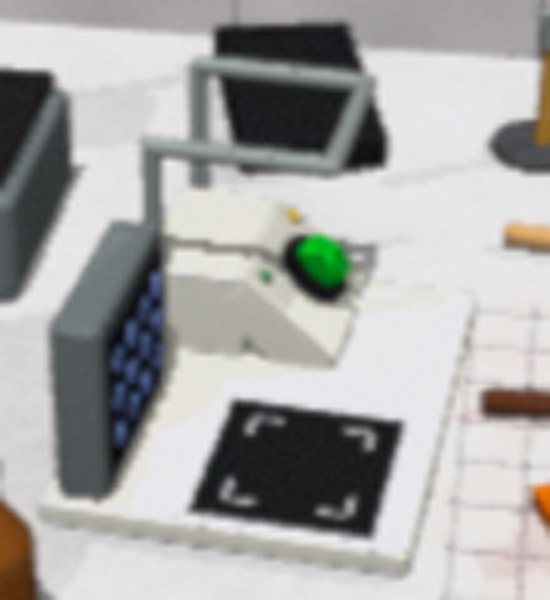

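```bash
python3 - <<'E'
from h import *
T=cam('top');S=cam('side')
def w(pts,f,o,c,z): return np.array([ray((p[0]/f+o[0]-.5+.5/f,p[1]/f+o[1]-.5+.5/f),c,z) for p in pts])
def yaw(d): return np.degrees(np.arctan2(d[1],d[0])).round(1)
a=w([(68,225),(285,240),(272,435),(57,418)],6,(310,155),T,.0206)
b=w([(235,400),(403,422),(372,537),(192,512)],5,(260,120),S,.0206)
for q in(a,b): print(q.mean(0).round(4),[(yaw(q[(i+1)%4]-q[i]),np.linalg.norm(q[(i+1)%4]-q[i]).round(3)) for i in range(4)])
a=w([(97,172),(565,108),(590,328),(122,388)],8,(195,180),T,.038)
b=w([(95,75),(313,80),(318,462),(65,462)],6,(270,250),S,.038)
for q in(a,b): print(q.mean(0).round(4),[(yaw(q[(i+1)%4]-q[i]),np.linalg.norm(q[(i+1)%4]-q[i]).round(3)) for i in range(4)])
# tab tops
print(w([(205,255)],8,(195,180),T,.086), w([(194,252)],6,(270,250),S,.086))
E
```

```text
[ 0.5499 -0.0478  0.0206] [(np.float64(-94.3), np.float64(0.129)), (np.float64(175.5), np.float64(0.116)), (np.float64(85.1), np.float64(0.128)), (np.float64(-3.6), np.float64(0.115))]
[ 0.5489 -0.0486  0.0206] [(np.float64(176.1), np.float64(0.117)), (np.float64(85.9), np.float64(0.127)), (np.float64(-3.8), np.float64(0.115)), (np.float64(-93.6), np.float64(0.127))]
[0.5468 0.3078 0.038 ] [(np.float64(-82.6), np.float64(0.21)), (np.float64(-173.4), np.float64(0.098)), (np.float64(97.0), np.float64(0.208)), (np.float64(7.3), np.float64(0.096))]
[0.5476 0.3097 0.038 ] [(np.float64(-173.3), np.float64(0.099)), (np.float64(97.4), np.float64(0.207)), (np.float64(8.3), np.float64(0.096)), (np.float64(-81.9), np.float64(0.209))]
[[0.54182625 0.35795173 0.086     ]] [[0.54237402 0.35224777 0.086     ]]
```

```bash
cat >> h.py <<'E'
def down(yaw_y):  # tool pointing down with tool y at yaw (deg)
    a=np.radians(yaw_y); y=np.array([np.cos(a),np.sin(a),0]); z=np.array([0,0,-1.]); return np.stack([np.cross(y,z),y,z],1)
def plan(target,R,nt=None,maxs=.06,maxr=10,dt=2,dr=1):
    """suggested rows, tool axes cm/deg; equal world steps"""
    import json
    P,R0=tool(); d=np.array(target)-P; rv=Ro.from_matrix(R0.T@R).as_rotvec(degrees=True)
    n=nt or int(max(np.ceil(np.linalg.norm(d)/maxs),np.ceil(np.linalg.norm(rv)/maxr),1))
    o=[];t=[]
    for i in range(n):
        Ri=R0@Ro.from_rotvec(rv*i/n,degrees=True).as_matrix()
        o.append((Ri.T@d/n*100).round(dt).tolist()); t.append((rv/n).round(dr).tolist())
    for i in range(0,n,8): print(json.dumps({"offset":o[i:i+8],"twist":t[i:i+8]}))
    return rv
E
python3 - <<'E'
from h import *
plan([.541,.358,.19],down(7.2))
E
```

```text
{"offset": [[4.29, -4.17, 0.28], [4.62, -3.81, 0.28], [4.92, -3.42, 0.28], [5.18, -3.0, 0.28], [5.41, -2.57, 0.28], [5.6, -2.12, 0.28], [5.76, -1.65, 0.28], [5.87, -1.17, 0.28]], "twist": [[0.0, 0.0, -4.7], [0.0, 0.0, -4.7], [0.0, 0.0, -4.7], [0.0, 0.0, -4.7], [0.0, 0.0, -4.7], [0.0, 0.0, -4.7], [0.0, 0.0, -4.7], [0.0, 0.0, -4.7]]}
{"offset": [[5.95, -0.69, 0.28], [5.99, -0.2, 0.28], [5.98, 0.29, 0.28], [5.94, 0.78, 0.28], [5.85, 1.26, 0.28], [5.73, 1.74, 0.28], [5.57, 2.2, 0.28]], "twist": [[0.0, 0.0, -4.7], [0.0, 0.0, -4.7], [0.0, 0.0, -4.7], [0.0, 0.0, -4.7], [0.0, 0.0, -4.7], [0.0, 0.0, -4.7], [0.0, 0.0, -4.7]]}
```

```bash
python3 -m inch '{"offset": [[4.3,-4.2,0.2],[4.6,-3.8,0.2],[4.9,-3.4,0.2],[5.2,-3.0,0.2],[5.4,-2.6,0.2],[5.6,-2.1,0.2],[5.8,-1.6,0.2],[5.9,-1.2,0.2]], "twist": [[0,0,-4.7],[0,0,-4.7],[0,0,-4.7],[0,0,-4.7],[0,0,-4.7],[0,0,-4.7],[0,0,-4.7],[0,0,-4.7]]}' 100; python3 - <<'E'
from h import *
plan([.541,.358,.19],down(7.2))
E
```

```text
time_s: 2.35
tcp_pos: [0.4045, -0.0268, 0.2155]
eef_rot: [2.643, 1.688, 0.004]
contact_force: [0.3, -1.0, 0.4]
gripper_width: 1.0
{"offset": [[5.81, -0.54, 0.36], [5.83, -0.08, 0.36], [5.82, 0.39, 0.36], [5.77, 0.85, 0.36], [5.68, 1.31, 0.36], [5.56, 1.76, 0.36], [5.4, 2.2, 0.37]], "twist": [[0.0, 0.0, -4.6], [0.0, 0.0, -4.6], [0.0, 0.0, -4.6], [0.0, 0.0, -4.6], [0.0, 0.0, -4.6], [0.0, 0.0, -4.6], [0.0, 0.0, -4.6]]}
```

```bash
python3 -m inch '{"offset": [[5.8,-0.5,0.4],[5.8,-0.1,0.4],[5.8,0.4,0.4],[5.8,0.8,0.4],[5.7,1.3,0.3],[5.6,1.8,0.3],[5.4,2.2,0.3],[0,0,0]], "twist": [[0,0,-4.6],[0,0,-4.6],[0,0,-4.6],[0,0,-4.6],[0,0,-4.6],[0,0,-4.6],[0,0,-4.6],[0,0,0]]}'; python3 - <<'E'
from h import *
st=arm.state()
a=imaging.snapshot('wrist');cv2.imwrite('pics/w1.png',a)
c=cam('wrist',st)
print(st['qpos'].round(2),tool(st))
print([(round(d['score'],2),c2w(d['at'],c).round(3).tolist()) for d in models.boxes_of('pink_cast_tab','wrist')])
print(proj([[.541,.358,.086],[.541,.358,.0]],c))
E
```

```text
time_s: 3.35
tcp_pos: [0.5402, 0.3775, 0.1895]
eef_rot: [2.039, 2.378, 0.006]
contact_force: [0.1, -1.3, 0.4]
gripper_width: 1.004
[ 0.54  0.59  1.39 -0.01  1.16  0.39] (array([0.54020601, 0.37745739, 0.18950926]), array([[-0.15247404,  0.98826315,  0.00936023],
       [ 0.98829777,  0.15250767, -0.00298676],
       [-0.00437922,  0.00879529, -0.99995173]]))
[(0.82, [0.353, 0.009, 0.016]), (0.64, [0.843, 0.225, 0.008]), (0.58, [0.545, 0.364, 0.026])]
[[318.5517096  216.75884141]
 [318.81130763 188.37387388]]
```

View pics/w1.png

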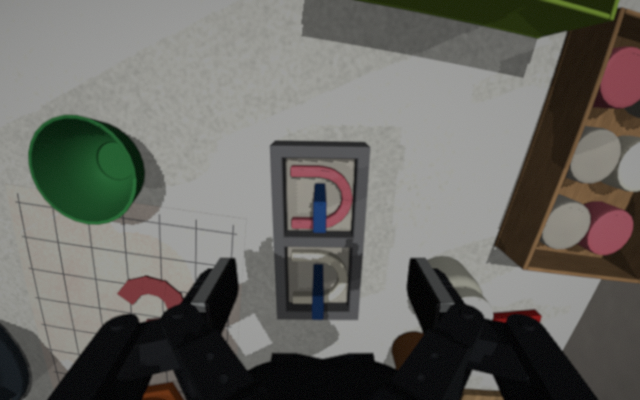

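The wrist view shows the pink tab top at about (319,217), which matches the prediction of (318.6,216.8). Refining on a zoom.

```bash
python3 - <<'E'
import cv2
a=cv2.imread('pics/w1.png')
cv2.imwrite('pics/w1z.png',cv2.resize(a[130:250,260:380],None,fx=5,fy=5,interpolation=cv2.INTER_CUBIC))
E
```

```text
(no output)
```

View pics/w1z.png

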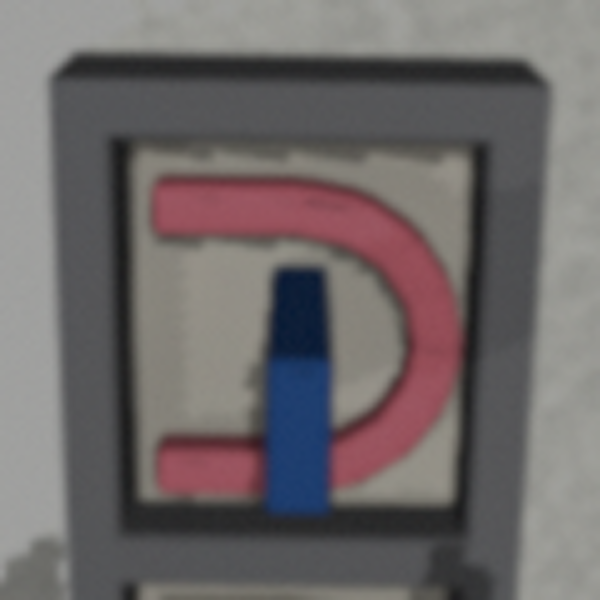

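```bash
python3 - <<'E'
from h import *
c=cam('wrist')
w=lambda pts,z:np.array([ray((p[0]/5+260-.4,p[1]/5+130-.4),c,z) for p in pts])
q=w([(267,357),(330,357),(330,515),(266,515)],.086)
print(q.round(4),q.mean(0))
d=q[1]-q[0]+q[2]-q[3]; print(np.degrees(np.arctan2(d[1],d[0])))
d=q[0]-q[3]+q[1]-q[2]; print(np.degrees(np.arctan2(d[1],d[0]))-90, np.linalg.norm(q[0]-q[3]))
r=w([(52,88),(548,85)],.038); d=r[1]-r[0];print(r,np.degrees(np.arctan2(d[1],d[0])),np.linalg.norm(d))
E
```

```text
[[0.5338 0.3687 0.086 ]
 [0.5446 0.3703 0.086 ]
 [0.5492 0.3403 0.086 ]
 [0.5378 0.3386 0.086 ]] [0.54132827 0.35445995 0.086     ]
8.348242912538847
8.169455077331449 0.03029031397862766
[[0.48557329 0.40103067 0.038     ]
 [0.58183558 0.41592113 0.038     ]] 8.793179145632378 0.09740715872805897
```

```bash
python3 - <<'E'
from h import *
plan([.5413,.355,.12],down(7.8),nt=2)
E
```

```text
{"offset": [[-0.96, -0.11, 3.51], [-0.97, -0.09, 3.51]], "twist": [[0.2, 0.1, 0.4], [0.2, 0.1, 0.4]]}
```

```bash
python3 -m inch '{"offset": [[-1,-0.1,3.5],[-1,-0.1,3.5],[0,0,0]], "twist": [[0.2,0.1,0.4],[0.2,0.1,0.4],[0,0,0]]}'; python3 - <<'E'
from h import *
st=arm.state()
a=imaging.snapshot('wrist');cv2.imwrite('pics/w2.png',a)
print(proj([[.5413,.3545,.086]],cam('wrist',st)))
plan([.5413,.355,.05],down(7.8),nt=3)
E
```

```text
time_s: 3.82
tcp_pos: [0.5416, 0.3503, 0.1206]
eef_rot: [2.07, 2.359, 0.002]
contact_force: [0.3, 0.3, 0.5]
gripper_width: 1.004
[[322.13806824 223.8253832 ]]
{"offset": [[0.13, -0.03, 2.42], [0.13, -0.03, 2.42], [0.13, -0.03, 2.42]], "twist": [[0.1, 0.0, -0.1], [0.1, 0.0, -0.1], [0.1, 0.0, -0.1]]}
```

View pics/w2.png

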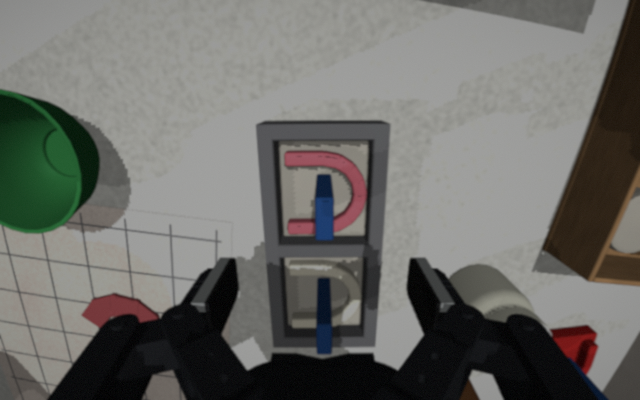

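```bash
python3 - <<'E'
import cv2
a=cv2.imread('pics/w2.png')
cv2.imwrite('pics/w2z.png',cv2.resize(a[115:265,250:400],None,fx=4,fy=4,interpolation=cv2.INTER_CUBIC))
E
```

```text
(no output)
```

View pics/w2z.png

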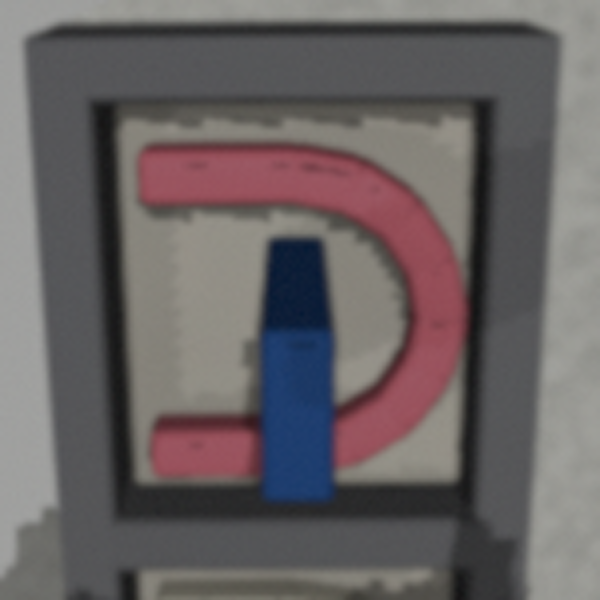

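```bash
python3 - <<'E'
from h import *
st=arm.state();c=cam('wrist',st)
w=lambda pts,z:np.array([ray((p[0]/4+250-.4,p[1]/4+115-.4),c,z) for p in pts])
q=w([(262,330),(333,330),(334,500),(262,500)],.086)
print(q.round(4),q.mean(0), tool(st)[1].round(3))
r=w([(27,42),(560,40)],.038); d=r[1]-r[0];print(r,np.degrees(np.arctan2(d[1],d[0])),np.linalg.norm(d))
E
```

```text
[[0.5356 0.3722 0.086 ]
 [0.5467 0.3737 0.086 ]
 [0.5511 0.3444 0.086 ]
 [0.5393 0.3428 0.086 ]] [0.54316221 0.35827807 0.086     ] [[-0.131  0.991  0.006]
 [ 0.991  0.131  0.001]
 [-0.     0.006 -1.   ]]
[[0.48668975 0.4065078  0.038     ]
 [0.58461066 0.41966448 0.038     ]] 7.652448262335073 0.0988008281189343
```

```bash
python3 -m inch '{"offset": [[0.3,0.1,2.3],[0.3,0.1,2.3],[0.2,0,1.8],[0,0,0.4],[0,0,0]], "twist": [[0.1,0,0],[0.1,0,0],[0.1,0,0],[0,0,0],[0,0,0]]}'; python3 - <<'E'
from h import *
st=arm.state()
a=imaging.snapshot('wrist');cv2.imwrite('pics/w3.png',a)
plan([.5423,.3575,.05],down(7.6),nt=1)
E
```

```text
time_s: 4.5
tcp_pos: [0.5448, 0.361, 0.053]
eef_rot: [2.07, 2.361, 0.006]
contact_force: [-0.3, -0.1, -0.1]
gripper_width: 0.998
{"offset": [[-0.32, -0.3, 0.32]], "twist": [[0.2, -0.1, -0.1]]}
```

View pics/w3.png

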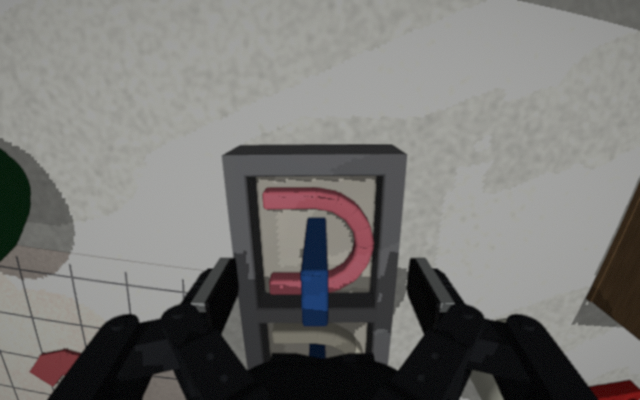

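```bash
python3 -m inch '{"offset": [[-0.3,-0.3,0.3],[0,0,0]], "twist": [[0.2,-0.1,-0.1],[0,0,0]]}'; python3 - <<'E'
from h import *
st=arm.state()
a=imaging.snapshot('wrist');cv2.imwrite('pics/w4.png',a[150:350,200:440].repeat(2,0).repeat(2,1))
c=cam('wrist',st)
plan([.5423,.3575,.05],down(7.6),nt=1)
P,R=tool(st)
for z in(-.019,-.032): print(proj([P+R@[0.011,0,z],P+R@[-.011,0,z]],c))
E
```

```text
time_s: 4.8
tcp_pos: [0.5425, 0.3576, 0.051]
eef_rot: [2.069, 2.363, 0.002]
contact_force: [0.2, 0.7, -0.1]
gripper_width: 1.001
{"offset": [[-0.03, -0.05, 0.13]], "twist": [[0.1, -0.0, 0.0]]}
[[321.58211119 256.46780314]
 [321.64526414 295.87230645]]
[[321.49915128 271.77938381]
 [321.57327204 313.76640271]]
```

View pics/w4.png

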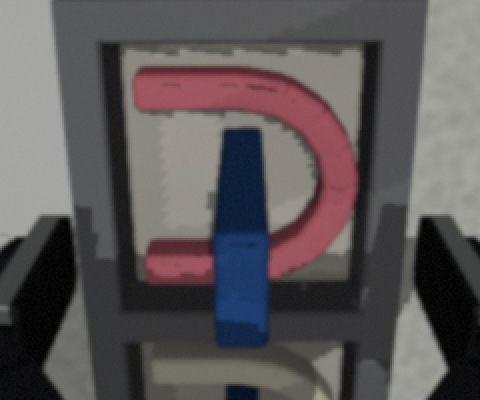

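The tab is centred between the pads, at (320.5,295) against a prediction of (321.5,296). Closing.

```bash
python3 -m inch '{"offset": [[0,0,0.1],[0,0,0],[0,0,0],[0,0,0],[0,0,0],[0,0,0]], "twist": [[0,0,0],[0,0,0],[0,0,0],[0,0,0],[0,0,0],[0,0,0]]}' 0 60
python3 -m inch '{"offset": [[0,0,0],[0,0,0]], "twist": [[0,0,0],[0,0,0]]}'
```

```text
time_s: 5.6
tcp_pos: [0.5427, 0.3579, 0.0507]
eef_rot: [2.068, 2.363, 0.003]
contact_force: [-0.4, -0.2, 0.4]
gripper_width: 0.134
time_s: 5.85
tcp_pos: [0.5427, 0.3579, 0.0507]
eef_rot: [2.068, 2.363, 0.003]
contact_force: [-1.1, -0.3, -0.5]
gripper_width: 0.136
```

```bash
python3 -m inch '{"offset": [[0,0,-0.5],[0,0,-1],[0,0,-1],[0,0,-1.5],[0,0,-2],[0,0,-2],[0,0,-1],[0,0,0]], "twist": [[0,0,0],[0,0,0],[0,0,0],[0,0,0],[0,0,0],[0,0,0],[0,0,0],[0,0,0]]}'; python3 - <<'E'
from h import *
st=arm.state()
cv2.imwrite('pics/w5.png',imaging.snapshot('wrist'))
cv2.imwrite('pics/s5.png',imaging.snapshot('side')[200:360,220:420].repeat(3,0).repeat(3,1))
th=-4.1
plan([.5495,-.048,.15],down(th),maxs=.05)
E
```

```text
time_s: 6.85
tcp_pos: [0.5428, 0.3579, 0.1483]
eef_rot: [2.068, 2.362, 0.006]
contact_force: [0.2, 0.6, -4.4]
gripper_width: 0.133
{"offset": [[-4.48, -0.52, -0.04], [-4.49, -0.42, -0.04], [-4.5, -0.31, -0.04], [-4.5, -0.21, -0.04], [-4.51, -0.11, -0.03], [-4.51, -0.01, -0.03], [-4.51, 0.09, -0.03], [-4.5, 0.2, -0.03]], "twist": [[0.0, -0.0, 1.3], [0.0, -0.0, 1.3], [0.0, -0.0, 1.3], [0.0, -0.0, 1.3], [0.0, -0.0, 1.3], [0.0, -0.0, 1.3], [0.0, -0.0, 1.3], [0.0, -0.0, 1.3]]}
{"offset": [[-4.5, 0.3, -0.03]], "twist": [[0.0, -0.0, 1.3]]}
```

View pics/w5.png

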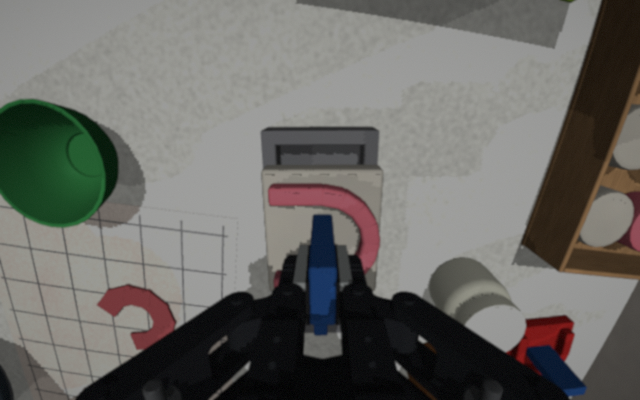

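View pics/s5.png

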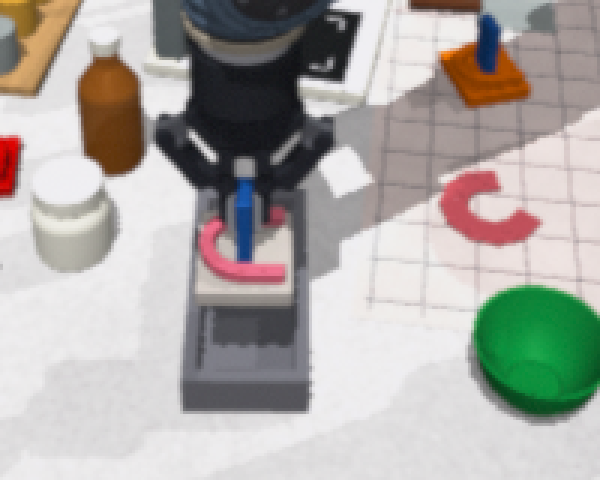

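```bash
python3 -m inch '{"offset": [[-2,-0.2,-1.5],[-4,-0.4,-1],[-4.5,-0.4,0],[-4.5,-0.3,0],[-4.5,-0.2,0],[-4.5,-0.1,0],[-4.5,0,0],[-4.5,0.1,0]], "twist": [[0,0,1.3],[0,0,1.3],[0,0,1.3],[0,0,1.3],[0,0,1.3],[0,0,1.3],[0,0,1.3],[0,0,1.3]]}'; python3 - <<'E'
from h import *
plan([.5495,-.048,.14],down(-4.1),maxs=.05)
E
```

```text
time_s: 7.95
tcp_pos: [0.5387, 0.013, 0.1739]
eef_rot: [2.284, 2.155, -0.001]
contact_force: [0.9, -0.3, -3.2]
gripper_width: 0.131
{"offset": [[-3.01, 0.72, 1.7], [-3.01, 0.74, 1.7]], "twist": [[0.0, 0.0, 0.4], [0.0, 0.0, 0.4]]}
```

```bash
python3 -m inch '{"offset": [[-3,0.7,1],[-2.5,0.6,1],[-0.5,0.1,1],[0,0,0]], "twist": [[0,0,0.4],[0,0,0.4],[0,0,0],[0,0,0]]}'; python3 - <<'E'
from h import *
st=arm.state()
print(tool(st))
cv2.imwrite('pics/w6.png',imaging.snapshot('wrist'))
b=imaging.snapshot('side');cv2.imwrite('pics/s6f.png',b)
cv2.imwrite('pics/s6.png',b[130:260,240:400].repeat(4,0).repeat(4,1))
E
```

```text
time_s: 8.45
tcp_pos: [0.547, -0.0549, 0.1444]
eef_rot: [2.308, 2.129, -0.002]
contact_force: [0.1, -0.3, -3.7]
gripper_width: 0.133
(array([ 0.54698904, -0.05487822,  0.14435435]), array([[ 8.04463927e-02,  9.96758797e-01,  5.27767131e-04],
       [ 9.96756652e-01, -8.04450634e-02, -2.18369770e-03],
       [-2.13416363e-03,  7.01726002e-04, -9.99997476e-01]]))
```

View pics/w6.png

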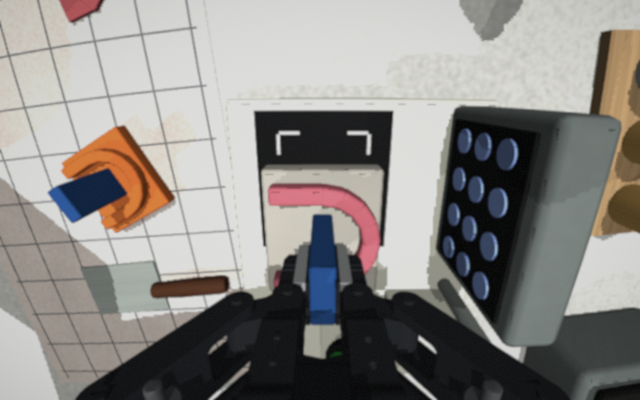

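View pics/s6.png

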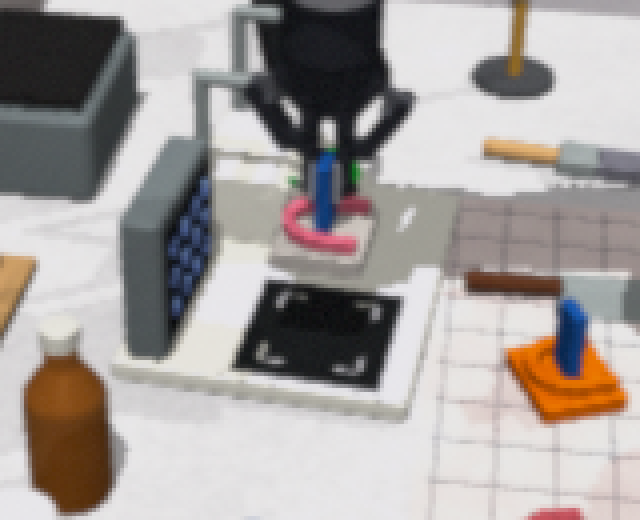

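```bash
python3 - <<'E'
import cv2
a=cv2.imread('pics/w6.png')
cv2.imwrite('pics/w6z.png',cv2.resize(a[85:215,240:400],None,fx=5,fy=5,interpolation=cv2.INTER_CUBIC))
E
```

```text
(no output)
```

View pics/w6z.png

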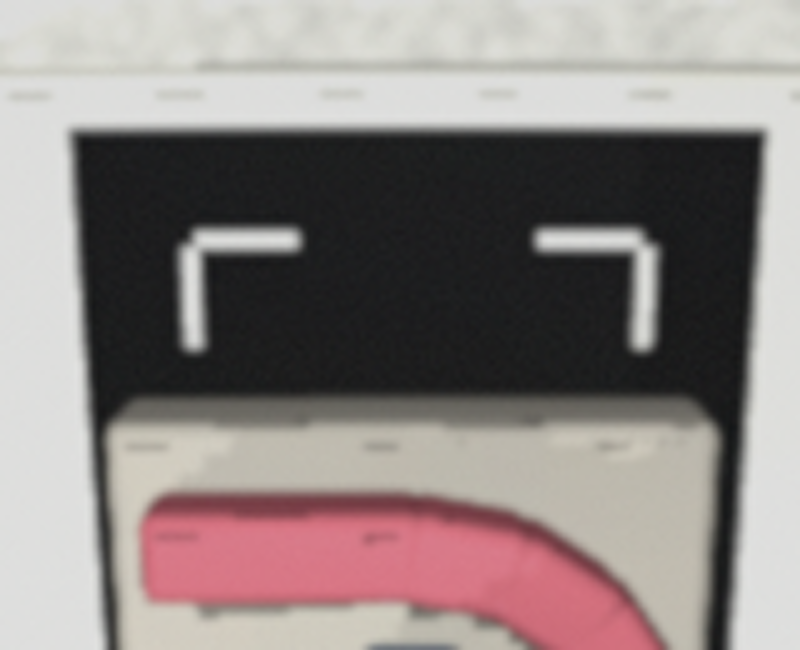

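```bash
python3 - <<'E'
from h import *
st=arm.state();c=cam('wrist',st);P,R=tool(st)
w=lambda pts,z:np.array([ray((p[0]/5+240-.4,p[1]/5+85-.4),c,z) for p in pts])
def rep(n,q): d=q[1]-q[0]; print(n,q.round(4).tolist(),'mid',q.mean(0).round(4),'yaw',np.degrees(np.arctan2(d[1],d[0])).round(2),'L',np.linalg.norm(d).round(4))
rep('plate',w([(72,131),(766,133)],.0206))
rep('marks',w([(180,230),(656,232)],.0206))
rep('base',w([(105,425),(719,425)],P[2]-.0427+.016))
d=np.array([-np.cos(np.radians(4.3)),0,0])
u=np.array([np.sin(np.radians(4.3)),np.cos(np.radians(4.3)),0])
print('plate ctr',w([(72,131),(766,133)],.0206).mean(0)-.064*u)
print('cast ctr',w([(105,425),(719,425)],P[2]-.0427+.016).mean(0)-.042*u,P)
E
```

```text
plate [[0.4957, 0.0206, 0.0206], [0.6147, 0.0108, 0.0206]] mid [0.5552 0.0157 0.0206] yaw -4.74 L 0.1195
marks [[0.5121, 0.0024, 0.0206], [0.5952, -0.0046, 0.0206]] mid [ 0.5537 -0.0011  0.0206] yaw -4.83 L 0.0834
base [[0.5162, -0.0099, 0.1185], [0.5869, -0.0156, 0.1185]] mid [ 0.5516 -0.0127  0.1185] yaw -4.61 L 0.0709
plate ctr [ 0.55037988 -0.04811289  0.0206    ]
cast ctr [ 0.54842319 -0.05459293  0.11847931] [ 0.54763033 -0.05431281  0.14517931]
```

```bash
python3 - <<'E'
from h import *
plan([.5495,-.048,.078],down(-4.5),nt=3)
E
```

```text
{"offset": [[0.22, 0.04, 2.24], [0.22, 0.04, 2.24], [0.22, 0.04, 2.24]], "twist": [[0.0, 0.0, -0.0], [0.0, 0.0, -0.0], [0.0, 0.0, -0.0]]}
```

```bash
python3 -m inch '{"offset": [[0.3,0.1,2],[0.2,0.05,2],[0.2,0,2],[0.1,0,0.6],[0,0,0]], "twist": [[0,0,0],[0,0,0],[0,0,0],[0,0,0],[0,0,0]]}'; python3 - <<'E'
from h import *
plan([.5495,-.048,.065],down(-4.5),nt=1)
a=imaging.snapshot('wrist');cv2.imwrite('pics/w7.png',a)
cv2.imwrite('pics/w7z.png',cv2.resize(a[85:285,230:420],None,fx=3,fy=3,interpolation=cv2.INTER_CUBIC))
E
```

```text
time_s: 9.18
tcp_pos: [0.5515, -0.0429, 0.0807]
eef_rot: [2.298, 2.132, 0.005]
contact_force: [0.2, -0.1, -3.6]
gripper_width: 0.129
{"offset": [[-0.52, -0.17, 1.57]], "twist": [[0.4, 0.1, 0.2]]}
```

View pics/w7z.png

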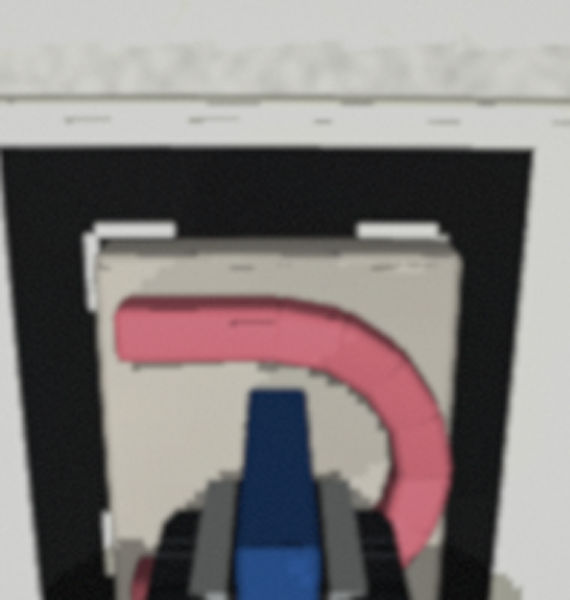

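```bash
python3 -m inch '{"offset": [[-0.5,-0.2,0.6],[0,0,0]], "twist": [[0.4,0.1,0.2],[0,0,0]]}'; python3 - <<'E'
from h import *
plan([.5495,-.048,.065],down(-4.5),nt=1)
a=imaging.snapshot('wrist');cv2.imwrite('pics/w8.png',a)
cv2.imwrite('pics/w8z.png',cv2.resize(a[85:285,230:420],None,fx=3,fy=3,interpolation=cv2.INTER_CUBIC))
print(tool())
E
```

```text
time_s: 9.48
tcp_pos: [0.5497, -0.0483, 0.0758]
eef_rot: [2.305, 2.131, 0.001]
contact_force: [0.5, -0.2, -3.9]
gripper_width: 0.132
{"offset": [[0.03, -0.02, 1.08]], "twist": [[0.1, 0.0, 0.0]]}
(array([ 0.55002746, -0.0481712 ,  0.07608297]), array([[ 7.82420508e-02,  9.96931163e-01,  2.53721888e-03],
       [ 9.96934092e-01, -7.82397997e-02, -9.74823684e-04],
       [-7.73320612e-04,  2.60571221e-03, -9.99996306e-01]]))
```

View pics/w8z.png

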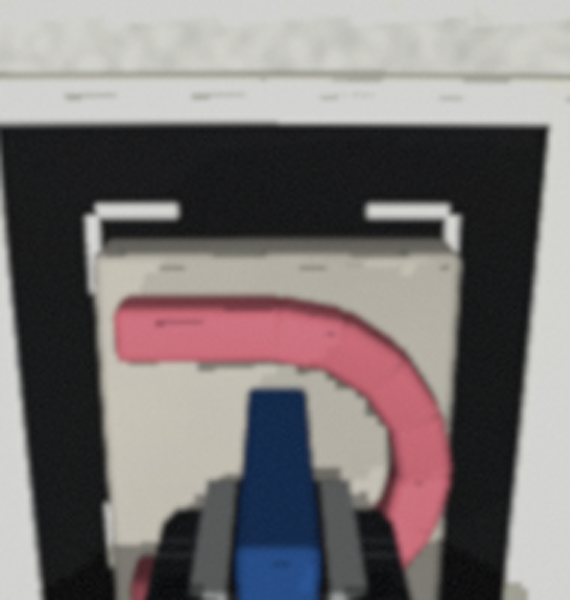

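```bash
python3 - <<'E'
from h import *
st=arm.state();c=cam('wrist',st);P,R=tool(st)
w=lambda pts,z:np.array([ray((p[0]/3+230-1/3,p[1]/3+85-1/3),c,z) for p in pts])
u=np.array([np.sin(np.radians(4.5)),np.cos(np.radians(4.5)),0])
def rep(n,q,o): d=q[1]-q[0]; print(n,'ctr',(q.mean(0)-o*u).round(4),'yaw',np.degrees(np.arctan2(d[1],d[0])).round(2),'L',np.linalg.norm(d).round(4))
rep('plate',w([(0,126),(548,127)],.0206),.064)
m=w([(86,204),(462,204)],.0206); rep('marks',m,.0); 
rep('base',w([(97,256),(461,256)],P[2]-.0427+.016),.042)
print(c[0]); print(P)
E
```

```text
plate ctr [ 0.55   -0.0486  0.0206] yaw -4.64 L 0.1186
marks ctr [ 0.5537 -0.0017  0.0206] yaw -4.55 L 0.0833
base ctr [ 0.551  -0.0487  0.0494] yaw -4.55 L 0.0701
[[299.6820309    0.         322.22715058]
 [  0.         299.6820309  199.30684327]
 [  0.           0.           1.        ]]
[ 0.55002746 -0.0481712   0.07608297]
```

```bash
python3 -m inch '{"offset": [[0,-0.06,0.5],[0,-0.03,0.4],[0,0,0.2],[0,0,0.1],[0,0,0]], "twist": [[0.1,0,0],[0,0,0],[0,0,0],[0,0,0],[0,0,0]]}'; python3 - <<'E'
from h import *
st=arm.state();print(tool(st)[0],st['contact_force'])
E
```

```text
time_s: 10.15
tcp_pos: [0.5492, -0.0482, 0.0634]
eef_rot: [2.306, 2.132, 0.0]
contact_force: [-0.2, -0.9, -3.3]
gripper_width: 0.128
[ 0.54920543 -0.04815826  0.06341302] [-0.21548021 -0.93355029 -3.25214674]
```

```bash
python3 -m inch '{"offset": [[0,0,0.08],[0,0,0]], "twist": [[0,0,0],[0,0,0]]}'; python3 -m inch '{"offset": [[0,0,0.08],[0,0,0]], "twist": [[0,0,0],[0,0,0]]}'
```

```text
time_s: 10.4
tcp_pos: [0.5493, -0.0482, 0.0628]
eef_rot: [2.306, 2.131, 0.001]
contact_force: [0.2, -0.1, -3.5]
gripper_width: 0.132
time_s: 10.65
tcp_pos: [0.5495, -0.0482, 0.0628]
eef_rot: [2.305, 2.131, 0.001]
contact_force: [-0.2, 0.1, -4.0]
gripper_width: 0.132
```

```bash
python3 -m inch '{"offset": [[0,0,0.12],[0,0,0]], "twist": [[0,0,0],[0,0,0]]}'; python3 - <<'E'
from h import *
st=arm.state();print(tool(st)[0],st['contact_force'])
a=imaging.snapshot('side');cv2.imwrite('pics/s9.png',cv2.resize(a[160:240,270:370],None,fx=6,fy=6))
E
```

```text
time_s: 10.9
tcp_pos: [0.5497, -0.0483, 0.0628]
eef_rot: [2.305, 2.131, 0.001]
contact_force: [0.1, -0.0, -3.0]
gripper_width: 0.129
[ 0.54965253 -0.0483238   0.06279826] [ 0.07294387 -0.0344205  -3.01373236]
```

View pics/s9.png

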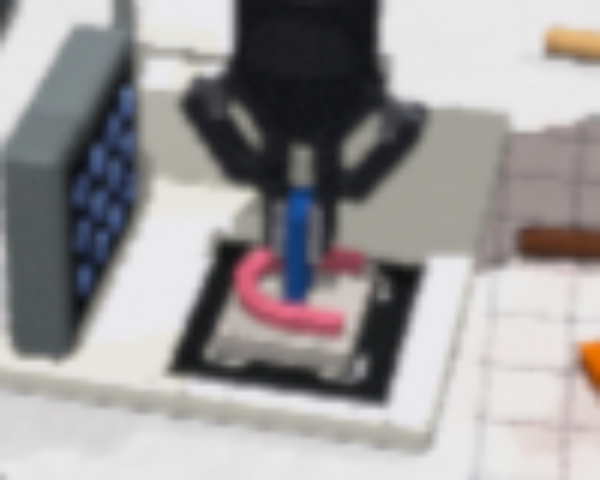

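```bash
python3 -m inch '{"offset": [[0,0,0.2]], "twist": [[0,0,0]]}'; python3 -m inch '{"offset": [[0,0,0]], "twist": [[0,0,0]]}'
```

```text
time_s: 11.08
tcp_pos: [0.5497, -0.0484, 0.0625]
eef_rot: [2.305, 2.131, 0.001]
contact_force: [-18.6, 2.0, 45.9]
gripper_width: 0.133
time_s: 11.2
tcp_pos: [0.5499, -0.0484, 0.0629]
eef_rot: [2.305, 2.131, 0.001]
contact_force: [0.6, 0.0, -4.6]
gripper_width: 0.134
```

```bash
python3 -m inch '{"offset": [[0,-0.1,-0.1],[0,0,0],[0,0,0.08]], "twist": [[0,0,0],[0,0,0],[0,0,0]]}';python3 -m inch '{"offset": [[0,0,0]], "twist": [[0,0,0]]}'; python3 - <<'E'
from h import *
st=arm.state();print(tool(st)[0],st['contact_force'])
E
```

```text
time_s: 11.58
tcp_pos: [0.5486, -0.0484, 0.0626]
eef_rot: [2.305, 2.131, 0.001]
contact_force: [-5.1, 0.2, 11.2]
gripper_width: 0.129
time_s: 11.7
tcp_pos: [0.5486, -0.0484, 0.0627]
eef_rot: [2.305, 2.131, 0.001]
contact_force: [-1.4, -0.1, 0.9]
gripper_width: 0.129
[ 0.54861336 -0.04836514  0.06267191] [-1.35471142 -0.07960769  0.93089917]
```

```bash
python3 -m inch '{"offset": [[0,0,0],[0,0,0],[0,0,0],[0,0,0]], "twist": [[0,0,0],[0,0,0],[0,0,0],[0,0,0]]}' 60; python3 -m inch '{"offset": [[0,0,-0.5],[0,0,-1.5],[0,0,-3],[0,0,-3],[0,0,-3],[0,0,0]], "twist": [[0,0,0],[0,0,0],[0,0,0],[0,0,0],[0,0,0],[0,0,0]]}'; python3 - <<'E'
from h import *
st=arm.state();print(st['qpos'].round(2))
a=imaging.snapshot('wrist');cv2.imwrite('pics/w10.png',a)
E
```

```text
time_s: 12.2
tcp_pos: [0.5493, -0.0485, 0.0629]
eef_rot: [2.304, 2.13, 0.002]
contact_force: [-0.0, 0.6, 0.3]
gripper_width: 0.599
time_s: 12.95
tcp_pos: [0.5493, -0.0483, 0.181]
eef_rot: [2.302, 2.129, 0.005]
contact_force: [-0.1, 0.3, -0.2]
gripper_width: 0.601
[-0.17  0.41  1.7  -0.    1.02 -0.09]
```

View pics/w10.png

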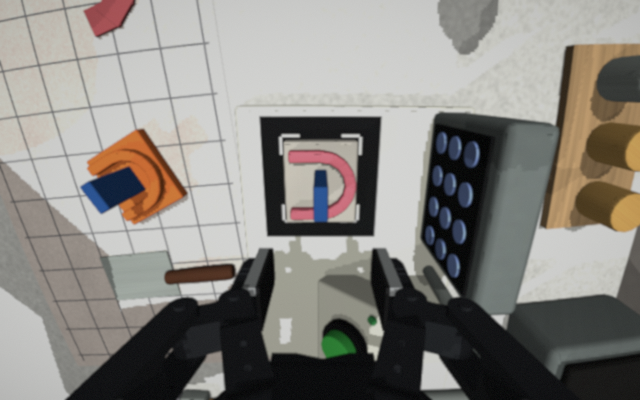

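```bash
python3 - <<'E'
import cv2
a=cv2.imread('pics/w10.png')
cv2.imwrite('pics/w10z.png',cv2.resize(a[110:245,250:390],None,fx=5,fy=5,interpolation=cv2.INTER_CUBIC)[:600])
E
```

```text
(no output)
```

View pics/w10z.png

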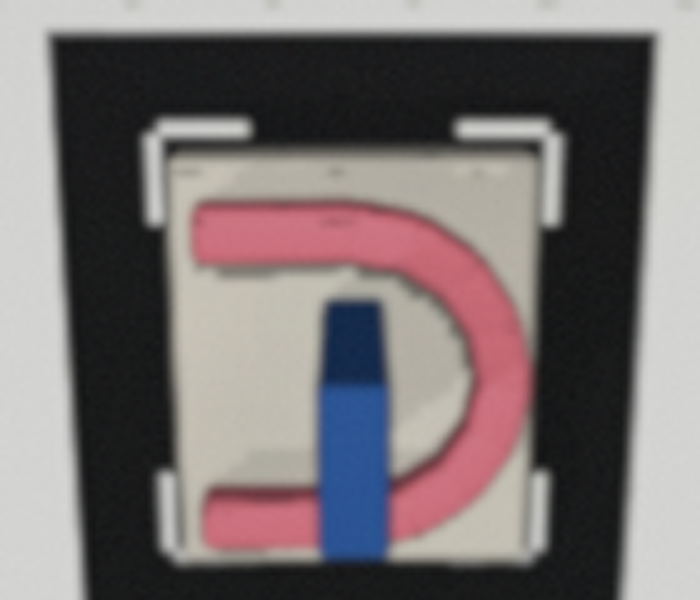

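```bash
python3 - <<'E'
from h import *
st=arm.state();c=cam('wrist',st)
w=lambda pts,z:np.array([ray((p[0]/5+250-.4,p[1]/5+110-.4),c,z) for p in pts])
a=np.radians(-4.55);Ru=np.array([[np.cos(a),-np.sin(a)],[np.sin(a),np.cos(a)]])
def loc(q): return ((q[:,:2]-[.55,-.0486])@Ru*1000).round(1).tolist()
print('plate far',loc(w([(50,36),(657,36)],.0206)))
print('marks',loc(w([(143,120),(562,120),(548,562),(160,562)],.0206)))
print('base top',loc(w([(165,153),(541,153),(528,560),(182,560)],.036)))
t=w([(322,382),(390,382),(387,560),(318,560)],.098);print('tab',loc(t),np.mean(loc(t),0))
E
```

```text
plate far [[-61.2, 63.8], [57.4, 63.8]]
marks [[-43.7, 47.5], [39.4, 47.5], [40.4, -47.6], [-44.3, -47.5]]
base top [[-37.6, 43.1], [33.6, 43.1], [34.1, -40.5], [-37.6, -40.5]]
tab [[-6.7, 16.1], [3.9, 16.1], [3.6, -14.0], [-7.6, -14.0]] [-1.7   1.05]
```

The cast is square and within about 1.3 mm of centre. Next is the button: check its position and the arm's kinematics.

```bash
python3 - <<'E'
from h import *
print([x for x in dir(arm) if x[0]!='_'])
T=cam('top');S=cam('side')
a=np.radians(-4.4);Ru=np.array([[np.cos(a),-np.sin(a),0],[np.sin(a),np.cos(a),0],[0,0,1]])
o=np.array([.5496,-.0485,0])-Ru@[-.035,.085,0]
print('unit',o); 
for n,c in(('top',T),('side',S)):
    im=cv2.imread(f'pics/{n}0.png').astype(int)
    m=(im[...,1]>im[...,2]+60)&(im[...,1]>im[...,0]+60)
    yy,xx=np.nonzero(m); 
    p=proj([o+Ru@[-.02,-.09,.078]],c)[0]; k=np.hypot(xx-p[0],yy-p[1])<20
    print(n,p,'blob',xx[k].mean(),yy[k].mean(),k.sum(), 'bar ends',proj([o+Ru@[-.03,-.155,.183],o+Ru@[-.03,-.025,.183]],c).round(1).tolist())
st=arm.state();print(repr(st['qpos']),st['tcp_pos'],st['eef_rot'],st['time_s'])
E
```

```text
['IKError', 'hand_in', 'state', 'tcp_to_grasp']
unit [ 0.57797573 -0.13593465  0.        ]
top [389.92772875 207.81305339] blob 389.55555555555554 204.11111111111111 18 bar ends [[414.9, 210.3], [374.4, 207.5]]
side [325.59321302 170.5854401 ] blob 324.16438356164383 171.21917808219177 73 bar ends [[332.8, 136.3], [325.9, 153.1]]
array([-1.71689971e-01,  4.09341291e-01,  1.70476448e+00, -1.17869806e-03,
        1.02283522e+00, -9.27733107e-02]) [ 0.54872603 -0.04822413  0.17967431] [2.30352859 2.12986162 0.00317913] 13.0
```

```bash
cat >> h.py <<'E'
def log():
    import json
    st=arm.state(); open('log.jsonl','a').write(json.dumps([list(map(float,st[k])) for k in('qpos','tcp_pos','eef_rot')])+'\n')
E
python3 -c "
from h import *
log();plan([.42,-.10,.26],down(40),maxr=9)"
```

```text
{"offset": [[-1.24, -2.48, -1.62], [-0.84, -2.64, -1.61], [-0.42, -2.74, -1.61], [0.01, -2.77, -1.61], [0.44, -2.74, -1.61]], "twist": [[0.0, 0.0, -8.9], [0.0, 0.0, -8.9], [0.0, 0.0, -8.9], [0.0, 0.0, -8.9], [0.0, 0.0, -8.9]]}
```

```bash
python3 -m inch '{"offset": [[0,-2.5,-2],[-1,-2.6,-2],[-0.5,-2.7,-1.5],[0,-2.8,-1],[0,-2.7,-1],[0,0,0]], "twist": [[0,0,-9],[0,0,-9],[0,0,-9],[0,0,-9],[0,0,-9],[0,0,0]]}' 0; python3 -c "
from h import *
log();print(arm.state()['qpos'].round(3));a=np.radians(-4.4);Y=np.array([-np.sin(a),np.cos(a),0]);Z=np.array([np.sin(np.radians(20))*np.cos(a),np.sin(np.radians(20))*np.sin(a),-np.cos(np.radians(20))])
plan([.42,-.15,.26],np.stack([np.cross(Y,Z),Y,Z],1),maxr=9)"
```

```text
time_s: 13.75
tcp_pos: [0.4188, -0.0956, 0.253]
eef_rot: [-1.277, -2.868, 0.002]
contact_force: [0.9, -0.1, 0.1]
gripper_width: 0.008
[-3.320e-01  1.040e-01  1.913e+00 -1.000e-03  1.128e+00 -1.065e+00]
{"offset": [[-0.69, -0.59, -0.12], [-0.61, -0.67, -0.09], [-0.53, -0.74, -0.08], [-0.44, -0.8, -0.07], [-0.34, -0.85, -0.07], [-0.23, -0.88, -0.07]], "twist": [[-1.3, -3.2, -7.2], [-1.3, -3.2, -7.2], [-1.3, -3.2, -7.2], [-1.3, -3.2, -7.2], [-1.3, -3.2, -7.2], [-1.3, -3.2, -7.2]]}
```

```bash
python3 -m inch '{"offset": [[-0.7,-0.6,-0.1],[-0.6,-0.7,-0.1],[-0.5,-0.7,-0.1],[-0.4,-0.8,-0.1],[-0.3,-0.8,-0.1],[-0.2,-0.9,-0.1],[0,0,0]], "twist": [[-1.3,-3.2,-7.2],[-1.3,-3.2,-7.2],[-1.3,-3.2,-7.2],[-1.3,-3.2,-7.2],[-1.3,-3.2,-7.2],[-1.3,-3.2,-7.2],[0,0,0]]}'; python3 - <<'E'
from h import *
import json
from scipy.optimize import least_squares
log();print(arm.state()['qpos'].round(3),tool()[1].round(3))
L=[[[-1.18858950e+00,3.51242941e-01,1.65241084e+00,1.32133631e-05,1.13911592e+00,-8.45921405e-02],[ 0.24742314,-0.49083668,0.23075979],[-3.05527856e+00,-7.26328810e-01,2.55383686e-04]]]
L+=[json.loads(l) for l in open('log.jsonl')]
# model: Rz(q1) [.,lat,h] Ry(q2) a Ry(q3) (c + b) Rz(q4) Ry(q5) Rz(q6+o) L
Rz=lambda q:Ro.from_euler('z',q).as_matrix();Ry=lambda q:Ro.from_euler('y',q).as_matrix()
def fk(q,p):
    h,a,b,Lt,lat,cx,wx,o6=p
    R=Rz(q[0]);x=R@[0,lat,h];R=R@Ry(q[1]);x=x+R@[0,0,a];R=R@Ry(q[2]);x=x+R@[cx,0,b];R=R@Rz(q[3])@Ry(q[4]);x=x+R@[wx,0,Lt];R=R@Rz(q[5]+o6)
    return x,R
def res(p):
    o=[]
    for q,x,r in L:
        X,R=fk(q,p);o+=list(X-x)+list(.2*Ro.from_matrix(R.T@Ro.from_rotvec(r).as_matrix()).as_rotvec())
    return o
for o6 in(0,np.pi,1.57,-1.57):
  s=least_squares(res,[.3,.45,.45,.3,.046,0,0,o6]);print(s.cost,s.x.round(4),np.abs(s.fun).max())
E
```

```text
time_s: 14.62
tcp_pos: [0.4198, -0.1484, 0.2563]
eef_rot: [0.095, 2.787, -0.012]
contact_force: [-0.6, 0.1, 0.0]
gripper_width: 0.002
[-0.541 -0.026  2.084  0.23   0.781 -2.183] [[-0.936  0.068  0.345]
 [ 0.065  0.998 -0.02 ]
 [-0.346  0.003 -0.938]]
5.642814875365557e-18 [ 0.2587  0.4873  0.4378  0.2649  0.0465  0.0407 -0.      1.5708] 1.5805588227113532e-09
3.0181017168067423e-18 [ 0.2587  0.4873  0.4378  0.2649  0.0465  0.0407 -0.      1.5708] 1.5996070856783007e-09
2.3936020316208872e-18 [ 0.2587  0.4873  0.4378  0.2649  0.0465  0.0407 -0.      1.5708] 1.5996078905899935e-09
7.24934008329926e-18 [ 0.2587  0.4873  0.4378  0.2649  0.0465  0.0407 -0.      1.5708] 1.8436308008418654e-09
```

```bash
cat >> h.py <<'E'
from scipy.optimize import least_squares
Rz=lambda q:Ro.from_euler('z',q).as_matrix();Ry=lambda q:Ro.from_euler('y',q).as_matrix()
PK=[.2587,.4873,.4378,.2649,.0465,.0407,0,np.pi/2]
LO=np.array([-2.75,-.79,.01,-1.57,.07,-2.87]);HI=np.array([2.75,2.1,2.65,4.71,3.14,2.87])
def fk(q,p=PK):
    h,a,b,Lt,lat,cx,wx,o6=p
    R=Rz(q[0]);x=R@[0,lat,h];R=R@Ry(q[1]);x=x+R@[0,0,a];e=x;R=R@Ry(q[2]);x=x+R@[cx,0,b];w=x;R=R@Rz(q[3])@Ry(q[4]);x=x+R@[wx,0,Lt];R=R@Rz(q[5]+o6)
    return x,R,e,w
def ik(P,R,q0):
    f=lambda q:np.r_[fk(q)[0]-P,.3*Ro.from_matrix(fk(q)[1].T@R).as_rotvec()]
    s=least_squares(f,np.clip(q0,LO+1e-6,HI-1e-6),bounds=(LO,HI)); return s.x,np.abs(s.fun).max()
AU=np.radians(-4.4);RU=Rz(AU);OU=np.array([.5780,-.1359,0])
def tilt(th,yaw=0):
    t=np.radians(th); Z=np.array([np.sin(t),0,-np.cos(t)]);Y=np.array([0,1.,0]); return RU@Rz(np.radians(yaw))@np.stack([np.cross(Y,Z),Y,Z],1)
JT=OU+RU@[-.02,-.09,.078]; NB=RU@[-np.sin(np.radians(40)),0,np.cos(np.radians(40))]
E
python3 - <<'E'
from h import *
q0=arm.state()['qpos'];print(JT)
for th in(35,40,45,50):
  for yaw in (0,-15):
    R=tilt(th,yaw); q=q0
    for d in(.12,.0):
        q,e=ik(JT-R[:,2]*d,R,q); X,_,el,w=fk(q)
        print(th,yaw,d,e.round(5),q.round(2),'elbow',el.round(2),'wrist',w.round(2))
E
```

```text
[ 0.55115423 -0.22410037  0.078     ]
35 0 0.12 0.00624 [-0.66  0.22  2.12  0.85  0.42 -2.87] elbow [ 0.11 -0.03  0.73] wrist [ 0.34 -0.2   0.4 ]
35 0 0.0 0.02388 [-0.55  0.5   1.98  0.92  0.28 -2.87] elbow [ 0.22 -0.08  0.69] wrist [ 0.42 -0.21  0.32]
35 -15 0.12 0.0 [-0.54  0.2   2.17  0.6   0.2  -2.33] elbow [ 0.11 -0.01  0.74] wrist [ 0.34 -0.15  0.39]
35 -15 0.0 0.00962 [-0.5   0.5   2.03  1.17  0.09 -2.87] elbow [ 0.23 -0.07  0.69] wrist [ 0.42 -0.17  0.3 ]
40 0 0.12 0.02751 [-0.65  0.2   2.15  0.87  0.38 -2.87] elbow [ 0.11 -0.02  0.74] wrist [ 0.33 -0.19  0.4 ]
40 0 0.0 0.04399 [-0.54  0.49  1.98  0.94  0.26 -2.87] elbow [ 0.22 -0.08  0.69] wrist [ 0.43 -0.2   0.32]
40 -15 0.12 0.00733 [-0.54  0.19  2.23  1.14  0.13 -2.87] elbow [ 0.1  -0.01  0.74] wrist [ 0.32 -0.14  0.38]
40 -15 0.0 0.03 [-0.49  0.49  2.03  1.18  0.07 -2.87] elbow [ 0.22 -0.07  0.69] wrist [ 0.42 -0.17  0.31]
45 0 0.12 0.04897 [-0.64  0.18  2.17  0.9   0.35 -2.87] elbow [ 0.1  -0.02  0.74] wrist [ 0.32 -0.19  0.4 ]
45 0 0.0 0.06413 [-0.53  0.48  1.98  0.96  0.24 -2.87] elbow [ 0.22 -0.07  0.69] wrist [ 0.43 -0.2   0.33]
45 -15 0.12 0.02917 [-0.52  0.17  2.25  1.17  0.1  -2.87] elbow [ 0.1  -0.    0.74] wrist [ 0.32 -0.13  0.38]
45 -15 0.0 0.05103 [-0.49  0.48  2.03  1.19  0.07 -2.87] elbow [ 0.22 -0.06  0.69] wrist [ 0.42 -0.17  0.32]
50 0 0.12 0.07056 [-0.63  0.17  2.19  0.93  0.32 -2.87] elbow [ 0.09 -0.01  0.74] wrist [ 0.32 -0.18  0.4 ]
50 0 0.0 0.08428 [-0.52  0.47  1.99  0.99  0.22 -2.87] elbow [ 0.21 -0.07  0.69] wrist [ 0.43 -0.19  0.33]
50 -15 0.12 0.05132 [-0.51  0.15  2.26  1.18  0.07 -2.87] elbow [0.09 0.   0.74] wrist [ 0.31 -0.12  0.39]
50 -15 0.0 0.07209 [-0.48  0.46  2.02  1.19  0.07 -2.87] elbow [ 0.21 -0.06  0.69] wrist [ 0.42 -0.17  0.32]
```

```bash
python3 - <<'E'
from h import *
q0=arm.state()['qpos']
rng=np.random.default_rng(0)
for th in(40,46):
  for roll in range(0,360,45):
    R=tilt(th)@Rz(np.radians(roll)); sols=[]
    for k in range(30):
        qs=np.r_[rng.uniform(-1,0),rng.uniform(0,.7),rng.uniform(1.6,2.4),rng.uniform(-1.57,4.71),rng.uniform(.1,.8),rng.uniform(-2.8,2.8)]
        q,e=ik(JT,R,qs)
        if e<1e-4 and not any(np.abs(q-s).max()<.02 for s in sols): sols.append(q)
    camdir=(RU.T@R[:,0]).round(2)
    print(th,roll,'cam',camdir,[s.round(2).tolist() for s in sols])
E
```

```text
40 0 cam [-0.77  0.   -0.64] [[-0.61, 0.53, 2.08, 1.83, 0.35, 2.44]]
40 45 cam [-0.54  0.71 -0.45] []
40 90 cam [-0.  1. -0.] [[-0.61, 0.53, 2.08, 1.83, 0.35, -2.28]]
40 135 cam [0.54 0.71 0.45] [[-0.61, 0.53, 2.08, 1.83, 0.35, -1.49]]
40 180 cam [0.77 0.   0.64] [[-0.61, 0.53, 2.08, 1.83, 0.35, -0.71]]
40 225 cam [ 0.54 -0.71  0.45] [[-0.61, 0.53, 2.08, 1.83, 0.35, 0.08]]
40 270 cam [ 0. -1.  0.] [[-0.61, 0.53, 2.08, 1.83, 0.35, 0.87]]
40 315 cam [-0.54 -0.71 -0.45] [[-0.61, 0.53, 2.08, 1.83, 0.35, 1.65]]
46 0 cam [-0.69  0.   -0.72] [[-0.64, 0.56, 2.13, 2.13, 0.47, 2.12]]
46 45 cam [-0.49  0.71 -0.51] []
46 90 cam [-0.  1. -0.] [[-0.64, 0.56, 2.13, 2.13, 0.47, -2.59]]
46 135 cam [0.49 0.71 0.51] [[-0.64, 0.56, 2.13, 2.13, 0.47, -1.81]]
46 180 cam [0.69 0.   0.72] [[-0.64, 0.56, 2.13, 2.13, 0.47, -1.02]]
46 225 cam [ 0.49 -0.71  0.51] [[-0.64, 0.56, 2.13, 2.13, 0.47, -0.24]]
46 270 cam [ 0. -1.  0.] [[-0.64, 0.56, 2.13, 2.13, 0.47, 0.55]]
46 315 cam [-0.49 -0.71 -0.51] [[-0.64, 0.56, 2.13, 2.13, 0.47, 1.34]]
```

```bash
python3 -m inch '{"offset": [[0,0,0],[0,0,0],[0,0,0],[0,0,0],[0,0,0],[0,0,0],[0,0,0],[0,0,0]], "twist": [[0,0,10.5],[0,0,10.5],[0,0,10.5],[0,0,10.5],[0,0,10.5],[0,0,10.5],[0,0,10.5],[0,0,10.5]]}'
python3 -m inch '{"offset": [[0,0,0],[0,0,0],[0,0,0],[0,0,0],[0,0,0],[0,0,0],[0,0,0],[0,0,0]], "twist": [[0,0,10.5],[0,0,10.5],[0,0,10.5],[0,0,10.5],[0,0,10.5],[0,0,10.5],[0,0,10.5],[0,0,10.5]]}'
python3 -m inch '{"offset": [[0,0,0],[0,0,0],[0,0,0],[0,0,0],[0,0,0],[0,0,0],[0,0,0],[0,0,0]], "twist": [[0,0,10.5],[0,0,10.5],[0,0,10.5],[0,0,10.5],[0,0,10.5],[0,0,10.5],[0,0,5],[0,0,0]]}'
python3 - <<'E'
from h import *
st=arm.state();q=st['qpos'];print(q.round(3),fk(q)[0]-st['tcp_pos'])
P,R=tool(st);print(np.degrees(Ro.from_matrix(tilt(20).T@R).as_rotvec()))
R0=R
for roll in (315,330,0):
  for th in (44,46):
    Rt=tilt(th)@Rz(np.radians(roll)); Pt=JT-Rt[:,2]*.11
    # geodesic path, 14 steps
    rv=Ro.from_matrix(R0.T@Rt).as_rotvec(); qq=q.copy(); mx=0;em=0
    N=14
    for i in range(1,N+1):
        Ri=R0@Ro.from_rotvec(rv*i/N).as_matrix(); qn,e=ik(P+(Pt-P)*i/N,Ri,qq); mx=max(mx,np.abs(qn-qq).max());em=max(em,e); qq=qn
    qp,e2=ik(JT,Rt,qq)
    print(roll,th,'rv',np.degrees(rv).round(0),'maxstep',mx.round(2),'err',em.round(4),qq.round(2),'press',qp.round(2),e2.round(5))
E
```

```text
time_s: 15.62
tcp_pos: [0.4216, -0.1445, 0.2528]
eef_rot: [2.037, 2.027, 0.327]
contact_force: [0.2, -0.7, 0.4]
gripper_width: 0.001
time_s: 16.62
tcp_pos: [0.4236, -0.14, 0.2494]
eef_rot: [3.074, 0.102, 0.495]
contact_force: [-0.2, 0.5, 0.6]
gripper_width: -0.001
time_s: 17.62
tcp_pos: [0.4256, -0.1356, 0.2461]
eef_rot: [-2.478, 1.622, -0.39]
contact_force: [0.3, 0.3, 0.3]
gripper_width: -0.001
[-0.49   0.009  2.066  0.181  0.799  2.131] [0.00000000e+00 2.77555756e-17 8.32667268e-17]
[  -3.00802528    1.0413462  -117.87751002]
315 44 rv [28. -4. 71.] maxstep 0.16 err 0.0 [-0.74  0.27  2.25  1.64  0.44  1.77] press [-0.63  0.55  2.11  2.05  0.42  1.42] 0.0
315 46 rv [30. -4. 71.] maxstep 0.16 err 0.0 [-0.76  0.29  2.27  1.75  0.48  1.64] press [-0.64  0.56  2.13  2.13  0.47  1.34] 0.0
330 44 rv [28. -8. 86.] maxstep 0.16 err 0.0 [-0.74  0.27  2.25  1.64  0.44  2.03] press [-0.63  0.55  2.11  2.05  0.42  1.68] 0.0
330 46 rv [30. -8. 86.] maxstep 0.16 err 0.0 [-0.76  0.29  2.27  1.75  0.48  1.9 ] press [-0.64  0.56  2.13  2.13  0.47  1.6 ] 0.0
0 44 rv [ 28. -16. 115.] maxstep 0.15 err 0.0 [-0.74  0.27  2.25  1.64  0.44  2.56] press [-0.63  0.55  2.11  2.05  0.42  2.21] 0.0
0 46 rv [ 30. -17. 115.] maxstep 0.16 err 0.0 [-0.76  0.29  2.27  1.75  0.48  2.42] press [-0.64  0.56  2.13  2.13  0.47  2.12] 0.0
```

```bash
python3 - <<'E'
from h import *
R=tilt(46); plan(JT-R[:,2]*.11,R,nt=16,dt=1)
E
```

```text
{"offset": [[0.5, 0.1, 0.6], [0.5, 0.1, 0.6], [0.5, 0.0, 0.6], [0.6, -0.0, 0.6], [0.6, -0.1, 0.6], [0.6, -0.1, 0.6], [0.5, -0.2, 0.6], [0.5, -0.2, 0.6]], "twist": [[1.9, -1.1, 7.2], [1.9, -1.1, 7.2], [1.9, -1.1, 7.2], [1.9, -1.1, 7.2], [1.9, -1.1, 7.2], [1.9, -1.1, 7.2], [1.9, -1.1, 7.2], [1.9, -1.1, 7.2]]}
{"offset": [[0.5, -0.3, 0.6], [0.5, -0.3, 0.6], [0.5, -0.4, 0.6], [0.4, -0.4, 0.6], [0.4, -0.4, 0.6], [0.3, -0.5, 0.6], [0.3, -0.5, 0.6], [0.2, -0.5, 0.6]], "twist": [[1.9, -1.1, 7.2], [1.9, -1.1, 7.2], [1.9, -1.1, 7.2], [1.9, -1.1, 7.2], [1.9, -1.1, 7.2], [1.9, -1.1, 7.2], [1.9, -1.1, 7.2], [1.9, -1.1, 7.2]]}
```

```bash
python3 -m inch '{"offset": [[0.5,0.1,0.6],[0.5,0.1,0.6],[0.5,0,0.6],[0.6,0,0.6],[0.6,-0.1,0.6],[0.6,-0.1,0.6],[0.5,-0.2,0.6],[0.5,-0.2,0.6]], "twist": [[1.9,-1.1,7.2],[1.9,-1.1,7.2],[1.9,-1.1,7.2],[1.9,-1.1,7.2],[1.9,-1.1,7.2],[1.9,-1.1,7.2],[1.9,-1.1,7.2],[1.9,-1.1,7.2]]}'; python3 - <<'E'
from h import *
print(arm.state()['qpos'].round(2))
R=tilt(46); plan(JT-R[:,2]*.11,R,nt=8,dt=1)
E
```

```text
time_s: 18.62
tcp_pos: [0.4502, -0.1745, 0.1973]
eef_rot: [-1.183, 2.286, -0.208]
contact_force: [0.5, 0.7, -0.3]
gripper_width: -0.001
[-0.71  0.14  2.16  0.83  0.63  2.41]
{"offset": [[0.5, -0.3, 0.5], [0.5, -0.4, 0.5], [0.5, -0.4, 0.5], [0.4, -0.4, 0.5], [0.4, -0.5, 0.6], [0.3, -0.5, 0.6], [0.3, -0.5, 0.6], [0.2, -0.5, 0.6]], "twist": [[1.8, -1.0, 6.9], [1.8, -1.0, 6.9], [1.8, -1.0, 6.9], [1.8, -1.0, 6.9], [1.8, -1.0, 6.9], [1.8, -1.0, 6.9], [1.8, -1.0, 6.9], [1.8, -1.0, 6.9]]}
```

Tracking is good.

```bash
python3 -m inch '{"offset": [[0.5,-0.3,0.5],[0.5,-0.4,0.5],[0.5,-0.4,0.5],[0.4,-0.4,0.5],[0.4,-0.5,0.6],[0.3,-0.5,0.6],[0.3,-0.5,0.6],[0.2,-0.5,0.6]], "twist": [[1.8,-1,6.9],[1.8,-1,6.9],[1.8,-1,6.9],[1.8,-1,6.9],[1.8,-1,6.9],[1.8,-1,6.9],[1.8,-1,6.9],[1.8,-1,6.9]]}'; python3 - <<'E'
from h import *
st=arm.state();print(st['qpos'].round(2))
R=tilt(46); plan(JT-R[:,2]*.05,R,nt=3)
c=cam('wrist',st)
a=imaging.snapshot('wrist');cv2.imwrite('pics/w11.png',a);print(proj([JT],c))
b=imaging.snapshot('side');cv2.imwrite('pics/s11.png',cv2.resize(b[90:220,250:410],None,fx=4,fy=4))
E
```

```text
time_s: 19.62
tcp_pos: [0.4739, -0.2165, 0.1502]
eef_rot: [0.136, 2.344, -0.014]
contact_force: [0.3, 0.8, -0.0]
gripper_width: 0.003
[-0.75  0.3   2.27  1.75  0.47  2.47]
{"offset": [[-0.08, -0.06, 1.87], [-0.08, -0.06, 1.87], [-0.07, -0.06, 1.87]], "twist": [[0.1, -0.2, -0.8], [0.1, -0.2, -0.8], [0.1, -0.2, -0.8]]}
[[322.28648626 200.7860939 ]]
```

View pics/w11.png

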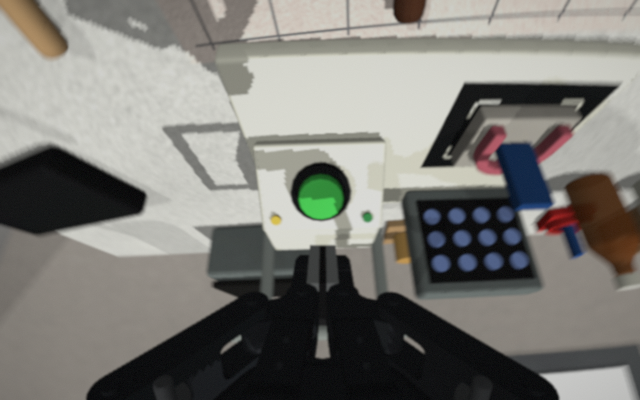

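View pics/s11.png

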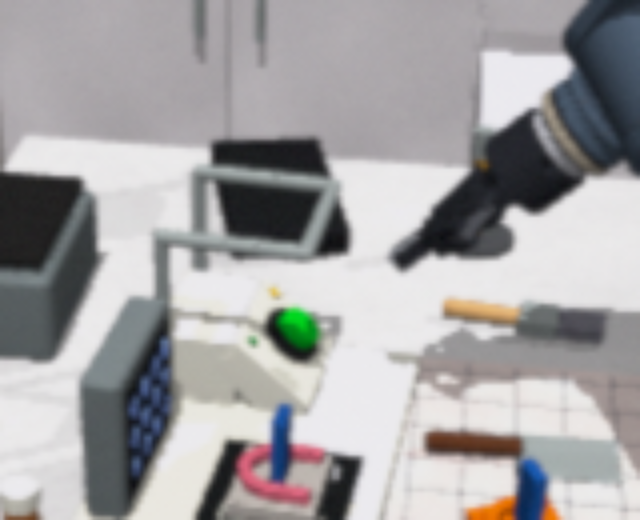

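Button top is at (321,198) in the wrist view against a prediction of (322,201), so the aim is good. Advancing.

```bash
python3 -m inch '{"offset": [[-0.1,-0.1,2],[-0.1,-0.1,2],[-0.1,0,2],[0,0,1.5],[0,0,0]], "twist": [[0.1,-0.2,-0.8],[0.1,-0.2,-0.8],[0.1,-0.2,-0.8],[0,0,0],[0,0,0]]}'; python3 - <<'E'
from h import *
st=arm.state()
R=tilt(46); plan(JT-R[:,2]*.005,R,nt=1)
P,Rt=tool(st); print('local',Rt.T@(JT-P))
b=imaging.snapshot('side');cv2.imwrite('pics/s12.png',cv2.resize(b[90:220,250:410],None,fx=4,fy=4))
cv2.imwrite('pics/w12.png',imaging.snapshot('wrist'))
E
```

```text
time_s: 20.35
tcp_pos: [0.5328, -0.22, 0.0991]
eef_rot: [0.062, 2.337, -0.039]
contact_force: [-0.6, 0.5, -0.1]
gripper_width: 0.002
{"offset": [[0.24, -0.28, 2.3]], "twist": [[0.4, 0.1, 1.2]]}
local [ 0.00237033 -0.00287957  0.02799206]
```

View pics/w12.png

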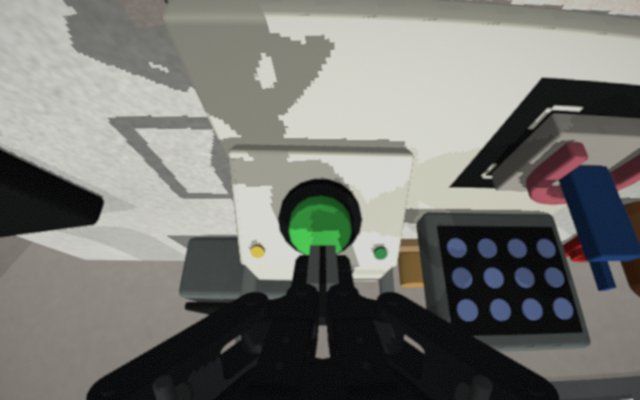

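View pics/s12.png

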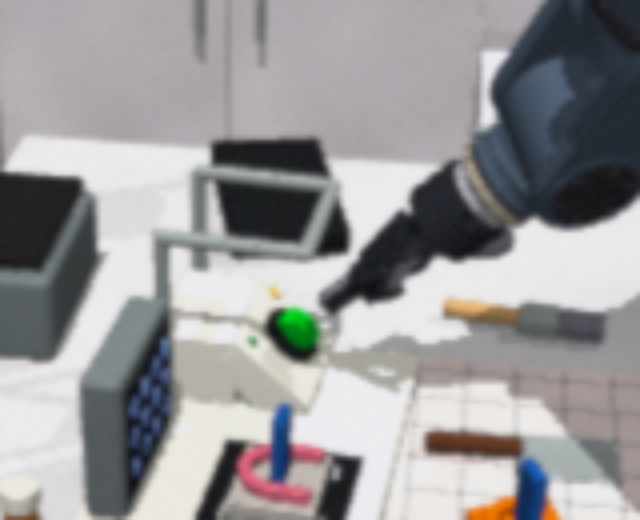

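```bash
python3 -m inch '{"offset": [[0.2,-0.2,1],[0.1,-0.1,1],[0,0,0.3],[0,0,0]], "twist": [[0.4,0.1,1.2],[0,0,0],[0,0,0],[0,0,0]]}'; python3 - <<'E'
from h import *
st=arm.state()
P,Rt=tool(st); print('local',Rt.T@(JT-P),'along normal',NB@(P-JT),'F.n',np.dot(st['contact_force'],NB))
plan(JT,tilt(46),nt=1)
E
```

```text
time_s: 20.95
tcp_pos: [0.5467, -0.2245, 0.0829]
eef_rot: [0.089, 2.336, -0.038]
contact_force: [-0.1, -0.2, -0.0]
gripper_width: -0.001
local [0.00052723 0.00070361 0.00657795] along normal 0.0065967157864778745 F.n 0.03448650760272327
{"offset": [[0.05, 0.07, 0.66]], "twist": [[0.0, 0.1, 0.0]]}
```

Now press step by step, watching force and travel.

```bash
cat > pr.py <<'E'
from h import *
st=arm.state();P,Rt=tool(st);print('t',st['time_s'],'local',(Rt.T@(JT-P)*1000).round(1),'n mm',(NB@(P-JT)*1000).round(2),'F.n',np.dot(st['contact_force'],NB).round(1),'F',st['contact_force'].round(1))
E
python3 -m inch '{"offset": [[0,0,0.4],[0,0,0.3]], "twist": [[0,0,0],[0,0,0]]}'; python3 pr.py;python3 -m inch '{"offset": [[0,0,0.3]], "twist": [[0,0,0]]}'; python3 pr.py;python3 -m inch '{"offset": [[0,0,0.3]], "twist": [[0,0,0]]}'; python3 pr.py
```

```text
time_s: 21.2
tcp_pos: [0.5517, -0.2249, 0.0781]
eef_rot: [0.088, 2.336, -0.039]
contact_force: [-3.2, -0.1, 1.1]
gripper_width: -0.006
t 21.2 local [ 0.5  0.7 -0.3] n mm -0.28 F.n 2.9 F [-3.2 -0.1  1.1]
time_s: 21.32
tcp_pos: [0.5537, -0.225, 0.0758]
eef_rot: [0.089, 2.336, -0.039]
contact_force: [-4.6, -0.7, 2.6]
gripper_width: -0.0
t 21.325 local [ 0.2  0.7 -3.4] n mm -3.36 F.n 4.9 F [-4.6 -0.7  2.6]
time_s: 21.45
tcp_pos: [0.5555, -0.2252, 0.0734]
eef_rot: [0.089, 2.337, -0.039]
contact_force: [-25.1, 0.3, 24.2]
gripper_width: -0.001
t 21.45 local [-0.2  0.7 -6.4] n mm -6.34 F.n 34.7 F [-25.1   0.3  24.2]
```

```bash
python3 -m inch '{"offset": [[0,0,0.2],[0,0,0.15]], "twist": [[0,0,0],[0,0,0]]}'; python3 pr.py; python3 -m inch '{"offset": [[0,0,0.15],[0,0,0.15],[0,0,0.15],[0,0,0.15]], "twist": [[0,0,0],[0,0,0],[0,0,0],[0,0,0]]}'; python3 pr.py
```

```text
time_s: 21.7
tcp_pos: [0.5558, -0.2252, 0.073]
eef_rot: [0.092, 2.335, -0.04]
contact_force: [-39.1, 4.7, 41.2]
gripper_width: -0.001
t 21.7 local [-0.3  0.8 -6.8] n mm -6.82 F.n 56.8 F [-39.1   4.7  41.2]
time_s: 22.2
tcp_pos: [0.5556, -0.2252, 0.0732]
eef_rot: [0.096, 2.332, -0.042]
contact_force: [-32.5, 3.4, 32.6]
gripper_width: -0.002
t 22.2 local [-0.3  0.8 -6.6] n mm -6.61 F.n 46.0 F [-32.5   3.4  32.6]
```

```bash
python3 -m inch '{"offset": [[0,0,0.1],[0,0,0.1],[0,0,0.1],[0,0,0.1],[0,0,0.1],[0,0,0.1],[0,0,0.1],[0,0,0.1]], "twist": [[0,0,0],[0,0,0],[0,0,0],[0,0,0],[0,0,0],[0,0,0],[0,0,0],[0,0,0]]}'; python3 pr.py
```

```text
time_s: 23.2
tcp_pos: [0.5554, -0.2252, 0.0734]
eef_rot: [0.103, 2.327, -0.046]
contact_force: [-23.0, 2.6, 23.6]
gripper_width: 0.006
t 23.2 local [-0.3  0.8 -6.3] n mm -6.29 F.n 33.0 F [-23.    2.6  23.6]
```

```bash
python3 - <<'E'
from h import *
b=imaging.snapshot('side');cv2.imwrite('pics/s13.png',cv2.resize(b[90:220,250:410],None,fx=4,fy=4))
E
python3 pr.py
```

```text
t 23.25 local [-0.3  0.7 -6.3] n mm -6.28 F.n 33.3 F [-23.5   2.   23.7]
```

View pics/s13.png

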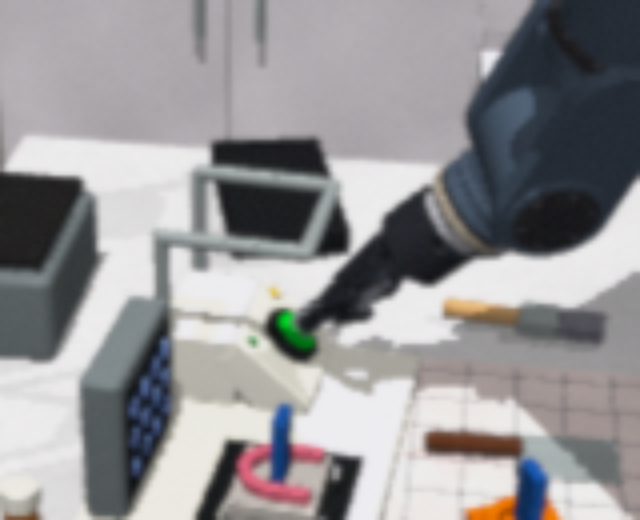

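```bash
for i in 1; do python3 -m inch '{"offset": [[0,0,0.1],[0,0,0.1],[0,0,0.1],[0,0,0.1],[0,0,0.1],[0,0,0.1],[0,0,0.1],[0,0,0.1]], "twist": [[0,0,0],[0,0,0],[0,0,0],[0,0,0],[0,0,0],[0,0,0],[0,0,0],[0,0,0]]}'; done; python3 pr.py; python3 -m inch '{"offset": [[0,0,0.1],[0,0,0.1],[0,0,0.1],[0,0,0.1],[0,0,0.1],[0,0,0.1],[0,0,0.1],[0,0,0.1]], "twist": [[0,0,0],[0,0,0],[0,0,0],[0,0,0],[0,0,0],[0,0,0],[0,0,0],[0,0,0]]}'; python3 pr.py;  python3 -m inch '{"offset": [[0,0,0.1],[0,0,0.1],[0,0,0.1],[0,0,0.1],[0,0,0.1],[0,0,0.1],[0,0,0.1],[0,0,0.1]], "twist": [[0,0,0],[0,0,0],[0,0,0],[0,0,0],[0,0,0],[0,0,0],[0,0,0],[0,0,0]]}'; python3 pr.py
```

```text
time_s: 24.25
tcp_pos: [0.5554, -0.2253, 0.0735]
eef_rot: [0.109, 2.323, -0.049]
contact_force: [-23.4, 2.4, 22.8]
gripper_width: -0.002
t 24.25 local [-0.3  0.8 -6.3] n mm -6.26 F.n 32.6 F [-23.4   2.4  22.8]
time_s: 25.25
tcp_pos: [0.5554, -0.2253, 0.0735]
eef_rot: [0.115, 2.318, -0.052]
contact_force: [-23.1, 2.9, 22.6]
gripper_width: -0.002
t 25.25 local [-0.3  0.7 -6.2] n mm -6.23 F.n 32.3 F [-23.1   2.9  22.6]
time_s: 26.25
tcp_pos: [0.5554, -0.2253, 0.0735]
eef_rot: [0.121, 2.314, -0.055]
contact_force: [-22.6, 1.7, 22.5]
gripper_width: -0.0
t 26.25 local [-0.3  0.7 -6.2] n mm -6.2 F.n 31.8 F [-22.6   1.7  22.5]
```

```bash
python3 -m inch '{"offset": [[0,0,-0.5],[0,0,-1],[0,0,-2],[0,0,-3],[0,0,-3],[0,0,-3],[0,0,-2],[0,0,0]], "twist": [[0,0,0],[0,0,0],[0,0,0],[0,0,0],[0,0,0],[0,0,0],[0,0,0],[0,0,0]]}'; python3 - <<'E'
from h import *
cv2.imwrite('pics/w14.png',imaging.snapshot('wrist'))
b=imaging.snapshot('side');cv2.imwrite('pics/s14.png',b)
cv2.imwrite('pics/t14.png',imaging.snapshot('top'))
cv2.imwrite('pics/s14z.png',cv2.resize(b[120:340,250:410],None,fx=2.7,fy=2.7,interpolation=cv2.INTER_CUBIC))
E
```

```text
time_s: 27.25
tcp_pos: [0.446, -0.2134, 0.1758]
eef_rot: [0.12, 2.312, -0.056]
contact_force: [0.4, -0.4, -0.2]
gripper_width: -0.0
```

View pics/w14.png

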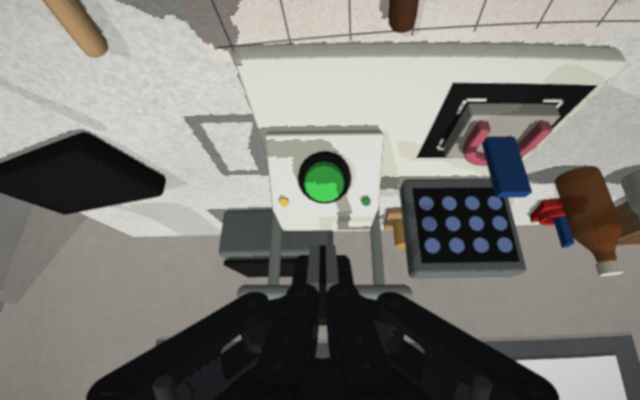

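View pics/s14z.png

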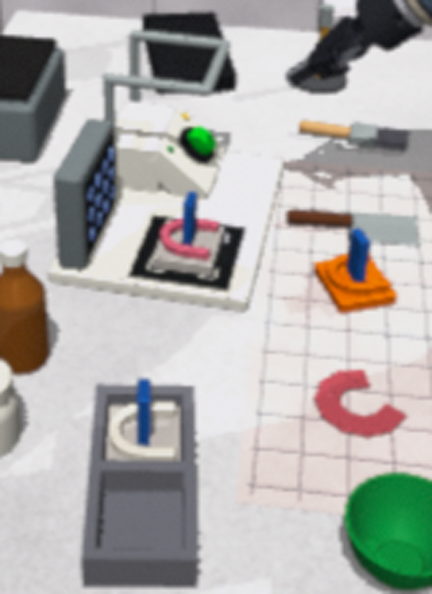

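View pics/t14.png

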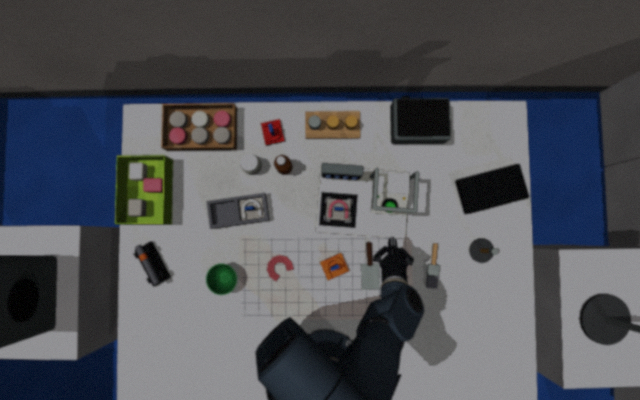

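The cast sits square in the marks and the cream cast is still in its pocket. The button has sprung back up and the arm is touching nothing.

```bash
python3 -c "
from bench import arm
print(arm.hand_in())"
```

```text
the job is handed in; nothing more can be done
None
```

I moved the pink cast onto the curing plate, cured it with the green button, and handed the job in at about 27.5 s of the 58 s allowed. No verdict is reported.

- **Cast:** I lifted it straight out of the +y pocket by its tab and let go only once it was resting on the plate. After release, the wrist view put it about 0.1 mm off the mark centre along the unit's x and about 1.3 mm off along its y. It was square to within about 0.3°, though the calibration is only good to about 2 mm. While finding contact I briefly pressed the cast onto the plate with about 46 N at the wrist, through the gripped tab, and it did not shift visibly.
- **Button:** I pressed it with the closed fingertips under the guard bar, tilted 46°. It was held from about 21.5 s to 26.25 s, roughly 4.8 s. Every reading in that time was 32–57 N along the button, against the 6 N needed, and the side picture showed it down. I measured about 6.3 mm of tip travel below the computed top rather than 8 mm. The calibration error and the tilted tips could explain that, and the force jump shows it reached its stop.
- **Final check:** The button is back up and the cream cast is in its pocket. The loose items look where they were, and the arm is clear with about zero contact force.

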